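# Shelve the clean jars by lid colour, then load the dirty cup

## Robot

A 7-joint arm with a two-finger parallel gripper is mounted at the origin on the work surface. World frame = base frame: x ahead of the robot, y to its left, z up, the work surface at z = 0. Lengths are in m, angles in rad, forces in N, time in s.
With the tool pointing down it reaches from about 0.4 to 0.75 m from the base axis. Payload 19.5 kg.
Tool frame: the origin (TCP) lies midway between the tips of the shut fingers; the grasp point (between the pads) lies 19 mm behind it (r.grip_depth is the distance from the TCP to the grasp point, in m); y points along the fingers, z is the direction in which the jaws open and shut, and the axes are right-handed (so a half turn about y gives the same grasp; the last joint's range is limited). The gripper opens to 85 mm and grips with 20 to 120 N. Pads are 22 mm wide; open, the fingers measure 114 mm over their backs; the gripper's body (76 mm by 85 mm) begins 54 mm behind the grasp point. The pads swing forward as they close: fully open they stand 13 mm farther back than shut.
Start: joints at [-1.17, 0.707, -0.028, 1.485, 0.022, 0.951, -0.075], TCP at [0.246, 0.52, 0.231] pointing down, gripper open.
Joint ranges: [-2.71, 2.71], [-0.32, 2.16], [-1.57, 1.52], [0, 2.45], [-1.46, 4.6], [0, 2.02], [-2.83, 2.83]. Speed limits (rad/s): [1.89, 1.89, 2.57, 2.57, 3.01, 3.01, 3.01].

## Interface

Orientations are given as a 3x3 rotation matrix whose columns are the frame's x, y, z axes.
In Python, from workcell import r, eyes gives the robot as it stands. The module is installed in compiled form; this text tells all that it offers.
- The arm moves only by the shell command python3 -m jog 'ROWS' [OPENING] [FORCE]. ROWS is JSON, one flat list of numbers, 6 for each row, row after row: the shift along the tool's x, y, z in mm, then the turn, a rotation vector about the tool's x, y, z in rad. A call has 1 to 5 rows; each row is the pose to reach, as a shift and turn from the pose commanded when the call began, along the tool's axes at that moment; what a row does not reach only later rows make up. A row lasts 1/10 s, in which the tool goes at most 50 mm and 8.59 degrees, less where a joint would pass 70% of its speed; a pose out of reach is approached as far as the arm can. A call with a gripper value outside its range is refused whole. OPENING is the opening, from 0 (shut) to 1 (fully open), set as the call begins (- or left out, the last holds). The fingers move at their own pace and stop on an object; FORCE is the grip in N (left out, the last holds). Time passes only in rows, so rows that repeat a pose let the fingers close. It gives the time, the measured TCP pose, the force and the opening at its end, in the units of the state.
- r.get_state(): the state, without advancing time (a new reading comes with each control period).
- eyes.capture(name): name is "side" or "top" or "wrist"; returns (picture, depth): 420x560x3 uint8, red, green, blue; 420x560 float32, m along the optical axis (not along the pixel's ray), 0 where there is no reading.
- eyes.get_calibration(name): a dict with "intrinsics" (3x3 intrinsics, pixels), "D" ([k1, k2, p1, p2, k3] as OpenCV has them; the pictures are not rectified), "position" and "orientation" of the camera in the world. Camera axes: x right, y down, z forward; pixel columns grow to the right and rows downward; lengths in m; the calibration is good to about 2 mm. A picture is of the moment at which its call begins: read the wrist's pose just before it. get_calibration takes no time and is no camera call; for the wrist camera it gives the pose at the moment of the call.
- r.job_done(): hands the job in, once; it reports no verdict.
The state is a dict: "t": time; "qpos": joint angles; "qvel": joint speeds; "joint_torque": joint torques, N m; "tcp_pos": TCP position; "tool_rot": TCP orientation; "wrist_force": force on the tool from outside, world axes, zero at the start; "ft_torque": the same for the moment, N m; "gripper_width": finger opening in m.
Only numpy, scipy, OpenCV 4.12 (cv2) and the standard library are available. Lean on these libraries where they do the work, as an engineer would, in place of code of your own. Each camera call takes 0.05 s, during which the arm holds its last target.

## Task

Put the clean jars from the orange dishwasher rack on the low shelf, upright in two neat straight rows along the middles of the dark strips: each jar joins the row headed by the jar with the same lid colour, the row running on from that jar without gaps wide enough for another jar, neighbours about a finger's width apart or closer. Only when the rack has been emptied of jars, stand the dirty blue cup upright on the floor of the rack, ready for the next wash. Leave the soap bottle, sponge and brush alone, and the two jars that head the rows where they are.

Things in the scene. Friction and masses are not known exactly. Their poses are not given: they have to be found in the camera images.
- shelf: fixed low stainless shelf, 240 mm deep (its x) by 330 mm long (its y); origin on the counter under its centre. Board top is 60 mm above the counter. Two dark strips 46 mm wide run along its y at x = -50 mm and x = +50 mm: the middles of the two rows. An end plate stands 45 mm above the board at its y = +161 mm; the other three edges are open
- rack: fixed orange dishwasher rack, an open tray 260 (its x) by 270 mm (its y), walls 6 mm thick and 45 mm high over the counter, inner floor 10 mm over the counter; origin on the counter under its centre
- green_jar1: clean glass jar with green screw lid, loose, round, 42 mm across (lid 44), 58 mm tall, with a thick heavy base, can be gripped on its side at any height; origin at the centre of its underside, z up; starts in the rack; may be absent
- green_jar2: clean glass jar with green screw lid, loose, round, 42 mm across (lid 44), 58 mm tall, with a thick heavy base, can be gripped on its side at any height; origin at the centre of its underside, z up; starts in the rack; may be absent
- green_jar3: clean glass jar with green screw lid, loose, round, 42 mm across (lid 44), 58 mm tall, with a thick heavy base, can be gripped on its side at any height; origin at the centre of its underside, z up; starts in the rack; may be absent
- green_jar4: clean glass jar with green screw lid, loose, round, 42 mm across (lid 44), 58 mm tall, with a thick heavy base, can be gripped on its side at any height; origin at the centre of its underside, z up; starts in the rack; may be absent
- orange_jar1: clean glass jar with orange screw lid, loose, round, 42 mm across (lid 44), 58 mm tall, with a thick heavy base, can be gripped on its side at any height; origin at the centre of its underside, z up; starts in the rack; may be absent
- orange_jar2: clean glass jar with orange screw lid, loose, round, 42 mm across (lid 44), 58 mm tall, with a thick heavy base, can be gripped on its side at any height; origin at the centre of its underside, z up; starts in the rack; may be absent
- orange_jar3: clean glass jar with orange screw lid, loose, round, 42 mm across (lid 44), 58 mm tall, with a thick heavy base, can be gripped on its side at any height; origin at the centre of its underside, z up; starts in the rack; may be absent
- orange_jar4: clean glass jar with orange screw lid, loose, round, 42 mm across (lid 44), 58 mm tall, with a thick heavy base, can be gripped on its side at any height; origin at the centre of its underside, z up; starts in the rack; may be absent
- green_first: the green-lidded jar already on the shelf, same jar (42 mm across, lid 44, 58 mm tall), at the end-plate end of the row meant for green lids; origin at the centre of its underside, z up
- orange_first: the orange-lidded jar already on the shelf, same jar (42 mm across, lid 44, 58 mm tall), at the end-plate end of the row meant for orange lids; origin at the centre of its underside, z up
- cup: dirty blue ceramic cup, open, without handle, 85 mm tall, 62 mm across at the rim and a little narrower below, wall 4 mm; origin at the centre of its underside, z up; stands on the counter between shelf and rack
- soap: bystander: green dish-soap bottle, 60 mm across, 170 mm tall, origin under its centre
- sponge: bystander: yellow sponge 70 x 100 x 30 mm, origin under its centre
- brush: bystander: black dish brush lying on the counter
Things that resemble listed ones, but are neither listed nor needed, are in the scene too. Leave any brown look-alike of the green_jar3 alone.

How it is judged:
On the way:
1. the rack has been emptied of jars while the cup is still outside it (horizontal distance between cup and rack above 0.15 m and horizontal distance between each of green_jar1, green_jar2, green_jar3, green_jar4, orange_jar1, orange_jar2, orange_jar3, orange_jar4 and rack above 0.19 m), for 0.2 s.
At the end, for the whole second after the job is handed in: All jars upright at rest on the shelf, within 15 mm of the strip of their colour's first jar; from it (centres) the next jar within 64 mm, then 124, 186, 248; first jars still on their strips at the end plate; cup upright on the rack floor (((x of green_first in the frame of shelf between 0.035 and 0.065 m and x of green_first in the frame of shelf above 0 m) or (x of green_first in the frame of shelf between -0.065 and -0.035 m and x of green_first in the frame of shelf below 0 m)) and y of each of green_first, orange_first in the frame of shelf above 0.09 m and z of green_first in the frame of shelf between 0.052 and 0.068 m and angle between each of green_first, green_jar1, green_jar2, green_jar3, green_jar4, orange_first, orange_jar1, orange_jar2, orange_jar3, orange_jar4's own z axis and vertical below 0.12 rad and linear speed of each of green_first, green_jar1, green_jar2, green_jar3, green_jar4, orange_first, orange_jar1, orange_jar2, orange_jar3, orange_jar4, cup below 0.03 m/s and z of green_jar1 in the frame of shelf between 0.052 and 0.068 m and ((x of green_jar1 in the frame of shelf between 0.035 and 0.065 m and x of green_first in the frame of shelf above 0 m) or (x of green_jar1 in the frame of shelf between -0.065 and -0.035 m and x of green_first in the frame of shelf below 0 m)) and (horizontal distance between green_jar1 and green_first below 0.064 m or (horizontal distance between any of green_jar2, green_jar3, green_jar4 and green_first below 0.064 m and horizontal distance between green_jar1 and green_first below 0.124 m) or (horizontal distance between any of green_jar2, green_jar3, green_jar4 and green_first below 0.064 m and (horizontal distance between green_jar2 and green_first between 0.08 and 0.124 m or horizontal distance between green_jar3 and green_first between 0.08 and 0.124 m or horizontal distance between green_jar4 and green_first between 0.08 and 0.124 m) and horizontal distance between green_jar1 and green_first below 0.186 m) or (horizontal distance between any of green_jar2, green_jar3, green_jar4 and green_first below 0.064 m and (horizontal distance between green_jar2 and green_first between 0.08 and 0.124 m or horizontal distance between green_jar3 and green_first between 0.08 and 0.124 m or horizontal distance between green_jar4 and green_first between 0.08 and 0.124 m) and (horizontal distance between green_jar2 and green_first between 0.125 and 0.186 m or horizontal distance between green_jar3 and green_first between 0.125 and 0.186 m or horizontal distance between green_jar4 and green_first between 0.125 and 0.186 m) and horizontal distance between green_jar1 and green_first below 0.248 m)) and z of green_jar2 in the frame of shelf between 0.052 and 0.068 m and ((x of green_jar2 in the frame of shelf between 0.035 and 0.065 m and x of green_first in the frame of shelf above 0 m) or (x of green_jar2 in the frame of shelf between -0.065 and -0.035 m and x of green_first in the frame of shelf below 0 m)) and (horizontal distance between green_jar2 and green_first below 0.064 m or (horizontal distance between any of green_jar1, green_jar3, green_jar4 and green_first below 0.064 m and horizontal distance between green_jar2 and green_first below 0.124 m) or (horizontal distance between any of green_jar1, green_jar3, green_jar4 and green_first below 0.064 m and (horizontal distance between green_jar1 and green_first between 0.08 and 0.124 m or horizontal distance between green_jar3 and green_first between 0.08 and 0.124 m or horizontal distance between green_jar4 and green_first between 0.08 and 0.124 m) and horizontal distance between green_jar2 and green_first below 0.186 m) or (horizontal distance between any of green_jar1, green_jar3, green_jar4 and green_first below 0.064 m and (horizontal distance between green_jar1 and green_first between 0.08 and 0.124 m or horizontal distance between green_jar3 and green_first between 0.08 and 0.124 m or horizontal distance between green_jar4 and green_first between 0.08 and 0.124 m) and (horizontal distance between green_jar1 and green_first between 0.125 and 0.186 m or horizontal distance between green_jar3 and green_first between 0.125 and 0.186 m or horizontal distance between green_jar4 and green_first between 0.125 and 0.186 m) and horizontal distance between green_jar2 and green_first below 0.248 m)) and z of green_jar3 in the frame of shelf between 0.052 and 0.068 m and ((x of green_jar3 in the frame of shelf between 0.035 and 0.065 m and x of green_first in the frame of shelf above 0 m) or (x of green_jar3 in the frame of shelf between -0.065 and -0.035 m and x of green_first in the frame of shelf below 0 m)) and (horizontal distance between green_jar3 and green_first below 0.064 m or (horizontal distance between any of green_jar1, green_jar2, green_jar4 and green_first below 0.064 m and horizontal distance between green_jar3 and green_first below 0.124 m) or (horizontal distance between any of green_jar1, green_jar2, green_jar4 and green_first below 0.064 m and (horizontal distance between green_jar1 and green_first between 0.08 and 0.124 m or horizontal distance between green_jar2 and green_first between 0.08 and 0.124 m or horizontal distance between green_jar4 and green_first between 0.08 and 0.124 m) and horizontal distance between green_jar3 and green_first below 0.186 m) or (horizontal distance between any of green_jar1, green_jar2, green_jar4 and green_first below 0.064 m and (horizontal distance between green_jar1 and green_first between 0.08 and 0.124 m or horizontal distance between green_jar2 and green_first between 0.08 and 0.124 m or horizontal distance between green_jar4 and green_first between 0.08 and 0.124 m) and (horizontal distance between green_jar1 and green_first between 0.125 and 0.186 m or horizontal distance between green_jar2 and green_first between 0.125 and 0.186 m or horizontal distance between green_jar4 and green_first between 0.125 and 0.186 m) and horizontal distance between green_jar3 and green_first below 0.248 m)) and z of green_jar4 in the frame of shelf between 0.052 and 0.068 m and ((x of green_jar4 in the frame of shelf between 0.035 and 0.065 m and x of green_first in the frame of shelf above 0 m) or (x of green_jar4 in the frame of shelf between -0.065 and -0.035 m and x of green_first in the frame of shelf below 0 m)) and (horizontal distance between green_jar4 and green_first below 0.064 m or (horizontal distance between any of green_jar1, green_jar2, green_jar3 and green_first below 0.064 m and horizontal distance between green_jar4 and green_first below 0.124 m) or (horizontal distance between any of green_jar1, green_jar2, green_jar3 and green_first below 0.064 m and (horizontal distance between green_jar1 and green_first between 0.08 and 0.124 m or horizontal distance between green_jar2 and green_first between 0.08 and 0.124 m or horizontal distance between green_jar3 and green_first between 0.08 and 0.124 m) and horizontal distance between green_jar4 and green_first below 0.186 m) or (horizontal distance between any of green_jar1, green_jar2, green_jar3 and green_first below 0.064 m and (horizontal distance between green_jar1 and green_first between 0.08 and 0.124 m or horizontal distance between green_jar2 and green_first between 0.08 and 0.124 m or horizontal distance between green_jar3 and green_first between 0.08 and 0.124 m) and (horizontal distance between green_jar1 and green_first between 0.125 and 0.186 m or horizontal distance between green_jar2 and green_first between 0.125 and 0.186 m or horizontal distance between green_jar3 and green_first between 0.125 and 0.186 m) and horizontal distance between green_jar4 and green_first below 0.248 m)) and ((x of orange_first in the frame of shelf between 0.035 and 0.065 m and x of orange_first in the frame of shelf above 0 m) or (x of orange_first in the frame of shelf between -0.065 and -0.035 m and x of orange_first in the frame of shelf below 0 m)) and z of orange_first in the frame of shelf between 0.052 and 0.068 m and z of orange_jar1 in the frame of shelf between 0.052 and 0.068 m and ((x of orange_jar1 in the frame of shelf between 0.035 and 0.065 m and x of orange_first in the frame of shelf above 0 m) or (x of orange_jar1 in the frame of shelf between -0.065 and -0.035 m and x of orange_first in the frame of shelf below 0 m)) and (horizontal distance between orange_jar1 and orange_first below 0.064 m or (horizontal distance between any of orange_jar2, orange_jar3, orange_jar4 and orange_first below 0.064 m and horizontal distance between orange_jar1 and orange_first below 0.124 m) or (horizontal distance between any of orange_jar2, orange_jar3, orange_jar4 and orange_first below 0.064 m and (horizontal distance between orange_jar2 and orange_first between 0.08 and 0.124 m or horizontal distance between orange_jar3 and orange_first between 0.08 and 0.124 m or horizontal distance between orange_jar4 and orange_first between 0.08 and 0.124 m) and horizontal distance between orange_jar1 and orange_first below 0.186 m) or (horizontal distance between any of orange_jar2, orange_jar3, orange_jar4 and orange_first below 0.064 m and (horizontal distance between orange_jar2 and orange_first between 0.08 and 0.124 m or horizontal distance between orange_jar3 and orange_first between 0.08 and 0.124 m or horizontal distance between orange_jar4 and orange_first between 0.08 and 0.124 m) and (horizontal distance between orange_jar2 and orange_first between 0.125 and 0.186 m or horizontal distance between orange_jar3 and orange_first between 0.125 and 0.186 m or horizontal distance between orange_jar4 and orange_first between 0.125 and 0.186 m) and horizontal distance between orange_jar1 and orange_first below 0.248 m)) and z of orange_jar2 in the frame of shelf between 0.052 and 0.068 m and ((x of orange_jar2 in the frame of shelf between 0.035 and 0.065 m and x of orange_first in the frame of shelf above 0 m) or (x of orange_jar2 in the frame of shelf between -0.065 and -0.035 m and x of orange_first in the frame of shelf below 0 m)) and (horizontal distance between orange_jar2 and orange_first below 0.064 m or (horizontal distance between any of orange_jar1, orange_jar3, orange_jar4 and orange_first below 0.064 m and horizontal distance between orange_jar2 and orange_first below 0.124 m) or (horizontal distance between any of orange_jar1, orange_jar3, orange_jar4 and orange_first below 0.064 m and (horizontal distance between orange_jar1 and orange_first between 0.08 and 0.124 m or horizontal distance between orange_jar3 and orange_first between 0.08 and 0.124 m or horizontal distance between orange_jar4 and orange_first between 0.08 and 0.124 m) and horizontal distance between orange_jar2 and orange_first below 0.186 m) or (horizontal distance between any of orange_jar1, orange_jar3, orange_jar4 and orange_first below 0.064 m and (horizontal distance between orange_jar1 and orange_first between 0.08 and 0.124 m or horizontal distance between orange_jar3 and orange_first between 0.08 and 0.124 m or horizontal distance between orange_jar4 and orange_first between 0.08 and 0.124 m) and (horizontal distance between orange_jar1 and orange_first between 0.125 and 0.186 m or horizontal distance between orange_jar3 and orange_first between 0.125 and 0.186 m or horizontal distance between orange_jar4 and orange_first between 0.125 and 0.186 m) and horizontal distance between orange_jar2 and orange_first below 0.248 m)) and z of orange_jar3 in the frame of shelf between 0.052 and 0.068 m and ((x of orange_jar3 in the frame of shelf between 0.035 and 0.065 m and x of orange_first in the frame of shelf above 0 m) or (x of orange_jar3 in the frame of shelf between -0.065 and -0.035 m and x of orange_first in the frame of shelf below 0 m)) and (horizontal distance between orange_jar3 and orange_first below 0.064 m or (horizontal distance between any of orange_jar1, orange_jar2, orange_jar4 and orange_first below 0.064 m and horizontal distance between orange_jar3 and orange_first below 0.124 m) or (horizontal distance between any of orange_jar1, orange_jar2, orange_jar4 and orange_first below 0.064 m and (horizontal distance between orange_jar1 and orange_first between 0.08 and 0.124 m or horizontal distance between orange_jar2 and orange_first between 0.08 and 0.124 m or horizontal distance between orange_jar4 and orange_first between 0.08 and 0.124 m) and horizontal distance between orange_jar3 and orange_first below 0.186 m) or (horizontal distance between any of orange_jar1, orange_jar2, orange_jar4 and orange_first below 0.064 m and (horizontal distance between orange_jar1 and orange_first between 0.08 and 0.124 m or horizontal distance between orange_jar2 and orange_first between 0.08 and 0.124 m or horizontal distance between orange_jar4 and orange_first between 0.08 and 0.124 m) and (horizontal distance between orange_jar1 and orange_first between 0.125 and 0.186 m or horizontal distance between orange_jar2 and orange_first between 0.125 and 0.186 m or horizontal distance between orange_jar4 and orange_first between 0.125 and 0.186 m) and horizontal distance between orange_jar3 and orange_first below 0.248 m)) and z of orange_jar4 in the frame of shelf between 0.052 and 0.068 m and ((x of orange_jar4 in the frame of shelf between 0.035 and 0.065 m and x of orange_first in the frame of shelf above 0 m) or (x of orange_jar4 in the frame of shelf between -0.065 and -0.035 m and x of orange_first in the frame of shelf below 0 m)) and (horizontal distance between orange_jar4 and orange_first below 0.064 m or (horizontal distance between any of orange_jar1, orange_jar2, orange_jar3 and orange_first below 0.064 m and horizontal distance between orange_jar4 and orange_first below 0.124 m) or (horizontal distance between any of orange_jar1, orange_jar2, orange_jar3 and orange_first below 0.064 m and (horizontal distance between orange_jar1 and orange_first between 0.08 and 0.124 m or horizontal distance between orange_jar2 and orange_first between 0.08 and 0.124 m or horizontal distance between orange_jar3 and orange_first between 0.08 and 0.124 m) and horizontal distance between orange_jar4 and orange_first below 0.186 m) or (horizontal distance between any of orange_jar1, orange_jar2, orange_jar3 and orange_first below 0.064 m and (horizontal distance between orange_jar1 and orange_first between 0.08 and 0.124 m or horizontal distance between orange_jar2 and orange_first between 0.08 and 0.124 m or horizontal distance between orange_jar3 and orange_first between 0.08 and 0.124 m) and (horizontal distance between orange_jar1 and orange_first between 0.125 and 0.186 m or horizontal distance between orange_jar2 and orange_first between 0.125 and 0.186 m or horizontal distance between orange_jar3 and orange_first between 0.125 and 0.186 m) and horizontal distance between orange_jar4 and orange_first below 0.248 m)) and x of cup in the frame of rack between -0.1 and 0.1 m and y of cup in the frame of rack between -0.11 and 0.11 m and z of cup in the frame of rack below 0.02 m and angle between cup's own z axis and vertical below 0.15 rad); the robot touches nothing.
It fails at once if the soap was disturbed (moved over 40 mm) (distance of soap from where it was at the start of the episode above 0.04 m).
It fails at once if the sponge was disturbed (moved over 40 mm) (distance of sponge from where it was at the start of the episode above 0.04 m).
It fails at once if the brush was disturbed (moved over 40 mm) (distance of brush from where it was at the start of the episode above 0.04 m).
Of green_jar1, green_jar2, green_jar3, green_jar4 only 3 to 4 are there at a start; the rules pass over those that are not, and their reading is None.
Of orange_jar1, orange_jar2, orange_jar3, orange_jar4 only 3 to 4 are there at a start; the rules pass over those that are not, and their reading is None.
At some moment in a run one of green_jar1, green_jar2, green_jar3, green_jar4, orange_jar1, orange_jar2, orange_jar3, orange_jar4 may be knocked a few centimetres aside while the robot is not near it.
It also fails if it takes over 210 s, if anything falls off the work surface, if the arm or the gripper's body presses on something with over 40 N, if the wrist force passes 120 N, or if a joint passes its speed limit or range.

## Working session

There is one attempt and no reset: what is moved stays moved. The work goes in short steps, Python scripts to look and compute and a shell command to move; the robot and the scene stay as the last step left them, time stands still between calls to the robot, and variables do not carry over. Pictures are saved under pics/ and viewed, and the job is handed in when it is done.

```bash
mkdir -p pics; ls
python3 - <<'E'
from workcell import r, eyes
import cv2, numpy as np
print({k:np.round(v,3) for k,v in r.get_state().items()}, r.grip_depth)
for n in ("side","top","wrist"):
    p,d=eyes.capture(n); cv2.imwrite(f"pics/a_{n}.png",p[:,:,::-1]); np.save(f"/tmp/a_{n}.npy",d)
    c=eyes.get_calibration(n); print(n,{k:np.round(v,3).tolist() for k,v in c.items()})
print(r.get_state()['t'])
E
```

```text
pics
{'t': np.float64(0.0), 'qpos': array([-1.17 ,  0.707, -0.028,  1.485,  0.022,  0.951, -0.076]), 'qvel': array([-0.   , -0.   , -0.001, -0.001, -0.   , -0.003,  0.001]), 'joint_torque': array([ 0.0000e+00, -8.8321e+01,  1.2350e+00, -2.3617e+01,  1.7000e-02,
        6.0000e-03,  0.0000e+00]), 'tcp_pos': array([0.246, 0.519, 0.231]), 'tool_rot': array([[ 0.904, -0.   ,  0.428],
       [-0.428, -0.001,  0.904],
       [ 0.   , -1.   , -0.001]]), 'wrist_force': array([-0.247,  0.317, -0.044]), 'ft_torque': array([ 0.036, -0.052,  0.022]), 'gripper_width': np.float64(0.085)} 0.0187
side {'intrinsics': [[394.037, 0.0, 290.92], [0.0, 394.037, 206.993], [0.0, 0.0, 1.0]], 'D': [-0.089, 0.0, 0.0, 0.0, 0.0], 'position': [0.033, 0.749, 1.02], 'orientation': [[-0.803, -0.424, 0.419], [-0.596, 0.581, -0.554], [-0.008, -0.695, -0.719]]}
top {'intrinsics': [[529.107, 0.0, 279.356], [0.0, 529.107, 211.696], [0.0, 0.0, 1.0]], 'D': [-0.085, 0.0, 0.0, 0.0, 0.0], 'position': [0.335, 0.0, 1.441], 'orientation': [[-0.009, -0.983, 0.186], [-1.0, 0.01, 0.004], [-0.005, -0.186, -0.983]]}
wrist {'intrinsics': [[347.543, 0.0, 280.576], [0.0, 347.543, 209.266], [0.0, 0.0, 1.0]], 'D': [-0.026, 0.0, 0.0, 0.0, 0.0], 'position': [0.183, 0.549, 0.373], 'orientation': [[0.429, 0.867, 0.254], [0.903, -0.411, -0.121], [-0.001, 0.281, -0.96]]}
0.15
```

View pics/a_top.png

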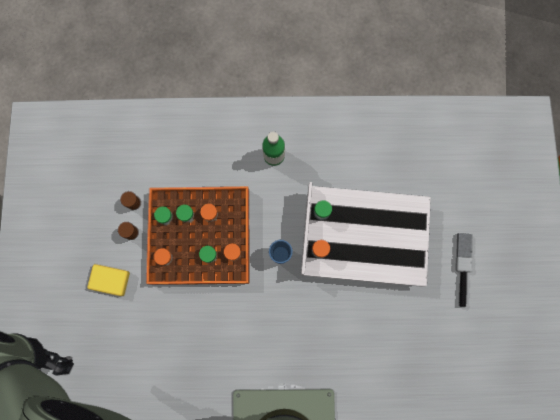

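View pics/a_side.png

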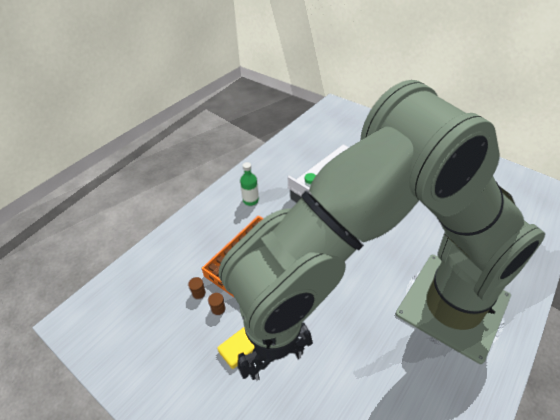

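View pics/a_wrist.png

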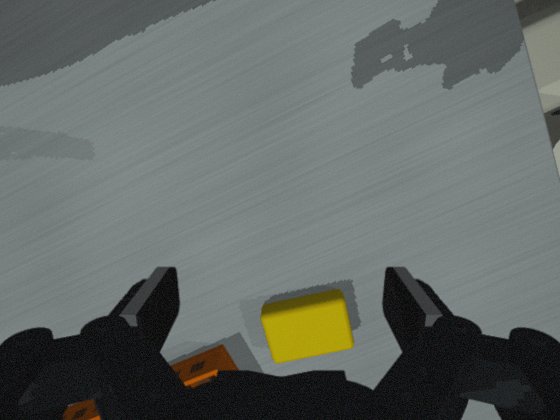

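```bash
cat > h.py <<'E'
from workcell import r, eyes
import cv2, numpy as np
np.set_printoptions(suppress=True,precision=4)
def world(c,uv,d):
    K=np.array(c["intrinsics"]);D=np.array(c["D"],float)
    uv=np.array(uv,float).reshape(-1,1,2)
    n=cv2.undistortPoints(uv,K,D).reshape(-1,2)
    p=np.c_[n,np.ones(len(n))]*np.asarray(d).reshape(-1,1)
    return p@np.array(c["orientation"]).T+np.array(c["position"])
def atz(c,uv,z):
    p1=world(c,uv,np.ones(len(np.reshape(uv,(-1,2)))))
    o=np.array(c["position"]);v=p1-o
    return o+v*((z-o[2])/v[:,2:3])
def pix(c,P):
    R=np.array(c["orientation"]).T;t=-R@np.array(c["position"])
    return cv2.projectPoints(np.array(P,float).reshape(-1,1,3),cv2.Rodrigues(R)[0],t,np.array(c["intrinsics"]),np.array(c["D"],float))[0].reshape(-1,2)
HS={"green":((50,120,60),(85,255,255)),"orange":((4,170,130),(14,255,255)),"blue":((100,90,40),(120,255,255)),"yellow":((24,150,150),(33,255,255)),"dark":((0,0,0),(180,255,45))}
def grab(n,save=None):
    c=eyes.get_calibration(n);p,d=eyes.capture(n)
    if save: cv2.imwrite(f"pics/{save}.png",p[:,:,::-1])
    return c,p,d
def blobs(n,col,c,p,d,zlim=None,amin=60):
    hsv=cv2.cvtColor(p,cv2.COLOR_RGB2HSV)
    m=cv2.inRange(hsv,*map(np.array,HS[col]))
    if zlim is not None:
        vv,uu=np.indices(d.shape)
        W=world(c,np.c_[uu.ravel(),vv.ravel()],d.ravel())
        z=W[:,2].reshape(d.shape); m[(z<zlim[0])|(z>zlim[1])|(d==0)]=0
    k,l,s,ce=cv2.connectedComponentsWithStats(m)
    out=[]
    for i in range(1,k):
        if s[i,4]<amin: continue
        dd=np.median(d[(l==i)&(d>0)]) if ((l==i)&(d>0)).any() else 0
        out.append((ce[i],s[i,4],s[i,:4],world(c,[ce[i]],[dd])[0]))
    return out
E
python3 - <<'E'
from h import *
c,p,d=grab("top")
for col,zl in (("green",(.05,.14)),("orange",(.055,.14)),("blue",(.0,.2)),("yellow",None),("dark",(.05,.08))):
    for b in blobs("top",col,c,p,d,zl,30): print(col,b[0].round(1),b[1],b[2],b[3])
hs=cv2.cvtColor(p,cv2.COLOR_RGB2HSV)
for u,v in [(162,215),(208,212),(150,240),(281,251),(350,216),(350,253)]: print(u,v,hs[v,u],d[v,u],world(c,[(u,v)],[d[v,u]])[0])
cv2.imwrite("pics/a_crop.png",cv2.resize(p[170:300,80:450,::-1],None,fx=2.15,fy=2.15,interpolation=cv2.INTER_CUBIC))
E
```

```text
green [273.1 147.8] 272 [263 138  21  19] [0.7558 0.0199 0.1165]
green [322.9 208.9] 220 [314 201  18  16] [ 0.5917 -0.1057  0.1182]
green [184.1 212.6] 205 [176 205  17  16] [0.5951 0.2578 0.0683]
green [162.4 214.5] 210 [154 207  17  16] [0.5906 0.3155 0.0688]
green [207.1 253.7] 207 [199 246  17  16] [0.4854 0.195  0.0686]
orange [208.2 211.3] 214 [200 203  17  17] [0.5981 0.1937 0.0684]
orange [320.9 248.3] 218 [313 241  17  16] [ 0.4907 -0.0983  0.1189]
orange [231.7 251.3] 220 [224 243  17  17] [0.4912 0.1305 0.0688]
orange [162. 256.] 214 [154 248  17  17] [0.4801 0.3134 0.0684]
blue [280.2 251.2] 402 [269 240  23  23] [0.4957 0.0044 0.0185]
yellow [107.6 279.8] 883 [ 88 265  40  31] [0.4212 0.468  0.0302]
dark [312.8 213.5] 53 [311 205   8  15] [ 0.5903 -0.0833  0.0622]
dark [377.4 217.3] 1380 [326 206 100  23] [ 0.5783 -0.2547  0.0615]
dark [310.2 250.1] 67 [308 242   8  16] [ 0.4932 -0.0744  0.0612]
dark [376.3 254.7] 1416 [325 244  99  23] [ 0.4789 -0.2475  0.0611]
dark [281.1 413.9] 72 [262 411  38   9] [0.0813 0.0059 0.0646]
162 215 [ 66 150 146] 1.3969973 [0.5892 0.3166 0.0687]
208 212 [ 11 191 211] 1.3918064 [0.5949 0.1934 0.0746]
150 240 [ 11 188 106] 1.4074736 [0.5257 0.3521 0.0461]
281 251 [106 115  84] 1.4401324 [0.4977 0.0022 0.0064]
350 216 [30 16 31] 1.4012473 [ 0.5827 -0.1818  0.0613]
350 253 [ 0  9 30] 1.3822569 [ 0.4842 -0.1785  0.062 ]
```

View pics/a_crop.png

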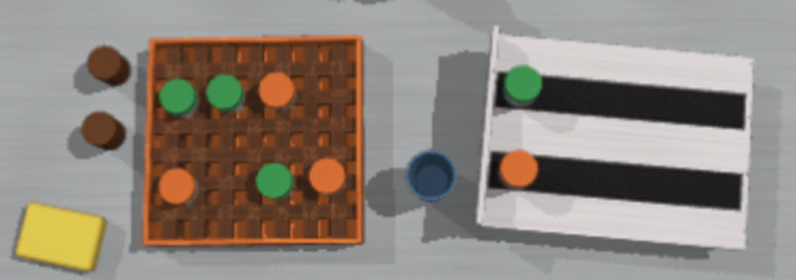

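Run:
```python
from h import *
c,p,d=grab("top")
hsv=cv2.cvtColor(p,cv2.COLOR_RGB2HSV)
m=cv2.inRange(hsv,np.array(HS["dark"][0]),np.array(HS["dark"][1]))
k,l,s,ce=cv2.connectedComponentsWithStats(m)
for i in range(1,k):
    if s[i,4]>1000 and s[i,1]<300 and s[i,1]>150 and s[i,0]<400:
        v,u=np.nonzero(l==i); sel=u>338;W=atz(c,np.c_[u,v],.0615)[sel]
        # centre line: mean x per y bin
        f=cv2.fitLine(W[:,:2].astype(np.float32),cv2.DIST_L2,0,.001,.001).ravel()
        R=cv2.minAreaRect((W[:,:2]*1000).astype(np.float32))
        print("strip dir",f[:2],"pt",f[2:],np.arctan(f[0]/f[1]),R)
# white board region via height
vv,uu=np.indices(d.shape);W=world(c,np.c_[uu.ravel(),vv.ravel()],d.ravel());z=W[:,2].reshape(d.shape)
def reg(lo,hi,u0,u1,v0,v1):
    mm=((z>lo)&(z<hi)); mm[:,:u0]=0;mm[:,u1:]=0;mm[:v0]=0;mm[v1:]=0
    P=W[mm.ravel()]; R=cv2.minAreaRect((P[:,:2]*1000).astype(np.float32)); print(R,np.median(P[:,2]),mm.sum())
reg(.05,.115,300,440,180,295)   # shelf
reg(.035,.055,140,255,180,295)  # rack walls
reg(.08,.108,300,330,180,290)   # end plate
reg(.07,.1,260,300,235,265) # cup
for q in [(124,195),(124,228),(134,203),(130,234)]: pass
reg(.03,.1,110,145,185,245)
```

```text
strip dir [0.1024 0.9947] pt [ 0.5774 -0.2661] 0.10260828 ((577.4622192382812, -266.433349609375), (231.12367248535156, 39.21234893798828), 84.13055419921875)
strip dir [0.1   0.995] pt [ 0.4778 -0.2596] 0.10020442 ((477.84185791015625, -259.65252685546875), (223.5511932373047, 39.98488235473633), 84.265625)
((532.403564453125, -224.28273010253906), (331.2328796386719, 242.7872772216797), 83.9893798828125) 0.061000709689406074 10821
((540.7693481445312, 225.33627319335938), (262.6681213378906, 271.6876525878906), 0.27311667799949646) 0.03804515042192835 3625
((545.6031494140625, -89.06224060058594), (59.31187057495117, 240.1903076171875), 84.21595764160156) 0.10429131304808137 287
((488.702880859375, 3.409788131713867), (59.392295837402344, 57.6319465637207), 89.2305908203125) 0.08451096548439252 135
((595.282958984375, 414.93927001953125), (45.06046676635742, 126.60392761230469), 87.30390930175781) 0.05790071172186351 491
```

```bash
python3 -m jog '[0,0,0,0,1.23,0, 0,0,0,0,1.23,0, 0,0,0,0,1.23,0, 0,0,0,0,1.23,0, 0,0,0,0,1.23,0]' 1 60; python3 -m jog '[0,0,0,0,0.48,0, 0,0,0,0,0.48,0, 0,0,0,0,0.48,0, 0,0,0,0,0.48,0, 0,0,0,0,0.48,0]'; python3 -c "
from h import *
s=r.get_state();print(s['tcp_pos'],s['tool_rot'],s['qpos'],s['t'])"
```

```text
t: 0.75
tcp_pos: [0.2463, 0.5195, 0.2312]
tool_rot: [[0.363, -0.0, 0.932], [-0.932, -0.0, 0.363], [0.0, -1.0, -0.0]]
wrist_force: [0.1, 0.0, 0.8]
gripper_width: 0.0853
t: 1.25
tcp_pos: [0.2462, 0.5195, 0.2311]
tool_rot: [[-0.099, 0.0, 0.995], [-0.995, -0.0, -0.099], [0.0, -1.0, 0.0]]
wrist_force: [-1.4, 0.2, -0.6]
gripper_width: 0.0854
[0.2462 0.5195 0.2311] [[-0.0989  0.      0.9951]
 [-0.9951 -0.0004 -0.0989]
 [ 0.0004 -1.      0.0001]] [-1.3513  0.7322  0.3403  1.4912 -0.2744  0.9658 -1.0341] 1.25
```

```bash
cat > go.py <<'E'
import sys
from h import *
S=np.array([0.5324,-0.2243]);ex=np.array([.995,-.101]);ey=np.array([.101,.995])
def sh(p): q=np.array(p[:2])-S; return np.array([q@ex,q@ey])
def wo(x,y): return S+x*ex+y*ey
def rel(P):
    s=r.get_state();R=np.array(s["tool_rot"]);
    return (R.T@(np.array(P)-np.array(s["tcp_pos"]))*1000).round(1)
def look(save=None,n="top"):
    c,p,d=grab(n,save)
    for col,zl in (("green",(.05,.14)),("orange",(.056,.14))):
        for b in blobs(n,col,c,p,d,zl,60):
            P=b[3]; print(n,col,b[0].round(),b[1],P,"shelf",sh(P).round(3),"rel@z",rel([P[0],P[1],.035]))
if __name__=="__main__": print(r.get_state()["t"],[rel(list(map(float,a.split(",")))).tolist() for a in sys.argv[1:]])
E
python3 go.py .5906,.3155,.2
```

```text
1.25 [[168.9, 31.2, 362.9]]
```

```bash
python3 -m jog '[84,16,181,0,0,0, 84,16,181,0,0,0, 84,16,181,0,0,0, 84,16,181,0,0,0, 84,16,181,0,0,0]';python3 -m jog '[85,15,182,0,0,0, 85,15,182,0,0,0, 85,15,182,0,0,0, 85,15,182,0,0,0, 85,15,182,0,0,0]'
python3 - <<'E'
from go import *
look("b_top"); look("b_wrist","wrist")
print(rel([.5906,.3155,.035]),r.get_state()['tcp_pos'],r.get_state()['t'],r.get_state()['qpos'])
E
```

```text
t: 1.75
tcp_pos: [0.4236, 0.4123, 0.2149]
tool_rot: [[-0.106, 0.002, 0.994], [-0.994, -0.003, -0.106], [0.002, -1.0, 0.003]]
wrist_force: [-0.7, 0.9, 0.6]
gripper_width: 0.0852
t: 2.25
tcp_pos: [0.5947, 0.3084, 0.1991]
tool_rot: [[-0.105, 0.001, 0.994], [-0.994, -0.003, -0.105], [0.003, -1.0, 0.001]]
wrist_force: [-1.4, 0.4, -0.4]
gripper_width: 0.0854
top green [273. 148.] 267 [0.7559 0.0198 0.1158] shelf [0.198 0.265] rel@z [272.8 164.8 192.5]
top green [323. 209.] 218 [ 0.5917 -0.1055  0.1188] shelf [0.047 0.124] rel@z [414.3 165.   42.1]
top green [184. 213.] 205 [0.5954 0.2578 0.0682] shelf [0.014 0.486] rel@z [ 52.6 164.4   8.5]
top green [163. 215.] 197 [0.5905 0.3146 0.0684] shelf [0.003 0.542] rel@z [ -3.5 164.3  -2.3]
top green [207. 254.] 207 [0.4854 0.195  0.0686] shelf [-0.089  0.412] rel@z [126.3 164.5 -94.5]
top orange [208. 211.] 218 [0.5977 0.1935 0.0687] shelf [0.023 0.422] rel@z [116.3 164.5  17.3]
top orange [321. 248.] 224 [ 0.4904 -0.0982  0.119 ] shelf [-0.054  0.121] rel@z [417.4 165.  -59.4]
top orange [232. 251.] 221 [0.4911 0.1305 0.0686] shelf [-0.077  0.3
[... 228 characters left out ...]
wrist green [290. 254.] 2049 [0.5961 0.2613 0.0672] shelf [0.014 0.49 ] rel@z [ 51.2 164.8  10.5]
wrist green [186. 328.] 1254 [0.4931 0.1962 0.0662] shelf [-0.082  0.414] rel@z [126.3 164.8 -85.4]
wrist orange [159. 193.] 187 [0.4937 0.325  0.064 ] shelf [-0.094  0.543] rel@z [ -1.8 164.8 -97.8]
wrist orange [303. 300.] 165 [0.6038 0.2125 0.0628] shelf [0.027 0.442] rel@z [ 99.  164.8  23.1]
wrist orange [199. 367.] 225 [0.4964 0.1496 0.0631] shelf [-0.074  0.368] rel@z [172.4 164.8 -77.4]
wrist orange [194. 382.] 88 [0.4902 0.1358 0.0678] shelf [-0.078  0.354] rel@z [186.8 164.8 -82.2]
[ -2.2 164.7  -0.4] [0.5909 0.3133 0.1997] 2.35 [-0.6362  0.9154  0.2615  1.1325 -0.2296  1.1216 -0.4742]
```

View pics/b_wrist.png

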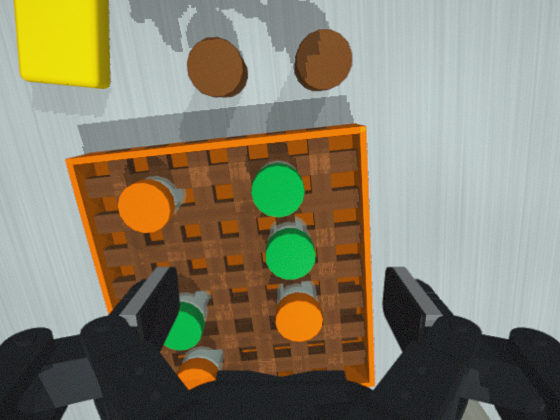

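View pics/b_top.png

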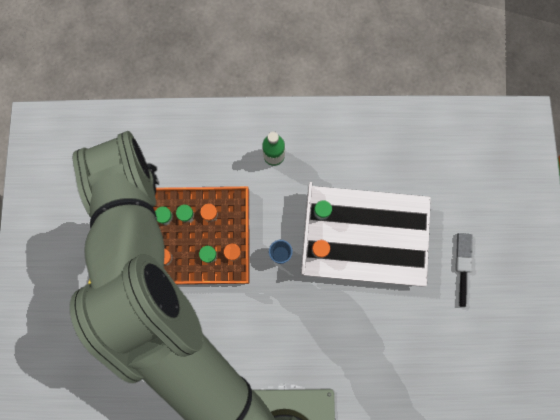

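```bash
python3 -m jog '[-4,50,0,0,0,0, -4,100,0,0,0,0, -4,145,0,0,0,0, -4,173,0,0,0,0, -4,173,0,0,0,0]'; python3 -m jog '[0,0,0,0,0,0, 0,0,0,0,0,0, 0,0,0,0,0,0, 0,0,0,0,0,0, 0,0,0,0,0,0]' 0 60; python3 -m jog '[0,0,0,0,0,0, 0,-15,0,0,0,0, 0,-50,0,0,0,0, 0,-100,0,0,0,0, 0,-150,0,0,0,0]'
python3 - <<'E'
from go import *
look("c_top")
P=wo(.047+.001,.124-.052); print(P,rel([P[0],P[1],.2]),r.get_state()['t'])
E
```

```text
t: 2.85
tcp_pos: [0.588, 0.3188, 0.024]
tool_rot: [[-0.099, -0.005, 0.995], [-0.995, -0.002, -0.099], [0.003, -1.0, -0.005]]
wrist_force: [-0.2, 0.3, 0.8]
gripper_width: 0.0855
t: 3.35
tcp_pos: [0.5912, 0.319, 0.0292]
tool_rot: [[-0.101, 0.002, 0.995], [-0.995, 0.001, -0.101], [-0.001, -1.0, 0.002]]
wrist_force: [-3.2, -0.7, 12.8]
gripper_width: 0.0408
t: 3.85
tcp_pos: [0.5904, 0.3182, 0.1804]
tool_rot: [[-0.102, 0.0, 0.995], [-0.995, -0.0, -0.102], [0.0, -1.0, 0.0]]
wrist_force: [0.4, 0.7, -0.6]
gripper_width: 0.0409
top green [273. 148.] 268 [0.7556 0.0196 0.1169] shelf [0.197 0.265] rel@z [282.3 154.4 190.7]
top green [323. 209.] 218 [ 0.5919 -0.1056  0.1183] shelf [0.047 0.124] rel@z [423.5 152.1  40.6]
top green [184. 212.] 201 [0.5955 0.2579 0.0685] shelf [0.014 0.486] rel@z [ 61.6 153.9   7.1]
top green [207. 254.] 207 [0.4854 0.1949 0.0687] shelf [-0.089  0.412] rel@z [135.4 152.5 -95.9]
top orange [208. 211.] 216 [0.5977 0.1935 0.0688] shelf [0.023 0.422] rel@z [125.3 153.6  15.9]
top orange [321. 248.] 223 [ 0.4905 -0.0982  0.1187] shelf [-0.054  0.121] rel@z [426.5 151.1 -61. ]
top orange [232. 251.] 221 [0.4911 0.1304 0.0689] shelf [-0.077  0.349] rel@z [199.  152.2 -83.7]
top orange [165. 256.] 122 [0.4791 0.3056 0.0681] shelf [-0.107  0.522] rel@z [  25.9  152.9 -113.5]
[ 0.5874 -0.1575] [474.7 -13.2  43. ] 3.9
```

```bash
python3 -m jog '[240,-13,22,0,0,0, 240,-13,22,0,0,0, 240,-13,22,0,0,0, 240,-13,22,0,0,0, 240,-13,22,0,0,0]';python3 -m jog '[235,0,21,0,0,0, 235,0,21,0,0,0, 235,0,21,0,0,0, 235,0,21,0,0,0, 235,0,21,0,0,0]'
python3 - <<'E'
from go import *
look("d_top"); look("d_wrist","wrist")
P=wo(.048,.124-.052); print(P,rel([P[0],P[1],.08]),r.get_state()['t'])
E
```

```text
t: 4.4
tcp_pos: [0.5879, 0.0745, 0.1917]
tool_rot: [[-0.103, 0.001, 0.995], [-0.995, -0.001, -0.103], [0.0, -1.0, 0.001]]
wrist_force: [0.7, 0.1, -1.3]
gripper_width: 0.0407
t: 4.9
tcp_pos: [0.5844, -0.1623, 0.1916]
tool_rot: [[-0.104, 0.001, 0.995], [-0.995, -0.002, -0.104], [0.001, -1.0, 0.001]]
wrist_force: [-0.1, 0.6, -2.4]
gripper_width: 0.0409
top green [273. 148.] 271 [0.7558 0.0198 0.1161] shelf [0.198 0.265] rel@z [-206.5  155.7  150.4]
top green [320. 207.] 110 [ 0.5959 -0.0983  0.1185] shelf [0.05  0.132] rel@z [-71.7 156.2   4.5]
top green [184. 213.] 202 [0.5952 0.2579 0.0688] shelf [0.014 0.486] rel@z [-425.6  154.4  -35.1]
top green [207. 254.] 203 [0.4855 0.1946 0.0688] shelf [-0.089  0.412] rel@z [-350.8  154.6 -137.2]
top orange [208. 211.] 218 [0.5978 0.1935 0.0685] shelf [0.023 0.422] rel@z [-361.9  154.7  -25.6]
top orange [232. 251.] 203 [0.4911 0.1309 0.0688] shelf [-0.077  0.349] rel@z [-288.   154.9 -124.8]
top orange [162. 256.] 216 [0.4799 0.3134 0.0682] shelf [-0.107  0.53 ] rel@z [-468.3  154.  -155.8]
wrist green [284. 120.] 4059 [ 0.5934 -0.1058  0.1179] shelf [0.049 0.124] rel@z [-60.  156.2   2.8]
wrist orange [118. 127.] 3391 [ 0.4926 -0.0982  0.1178] shelf [-0.052  0.121] rel@z [-56.6 156.1 -98.2]
[ 0.5874 -0.1575] [ -7.8 111.4   2.5] 5.0
```

View pics/d_wrist.png

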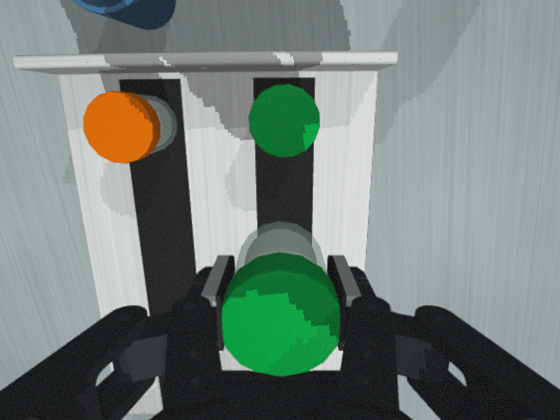

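View pics/d_top.png

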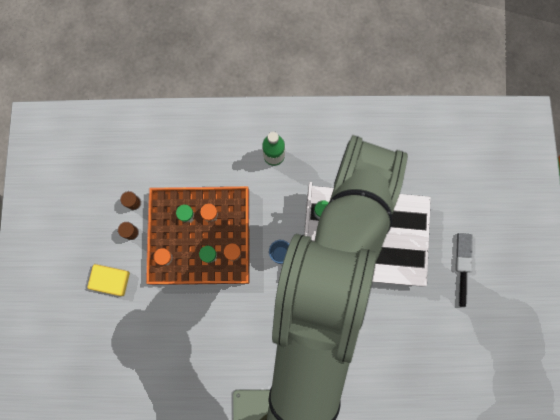

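```bash
python3 -m jog '[-8,45,2,0,0,0, -8,80,2,0,0,0, -8,100,2,0,0,0, -8,108,2,0,0,0, -8,110,2,0,0,0]'; python3 -m jog '[0,0,0,0,0,0, 0,2,0,0,0,0, 0,2,0,0,0,0]'
```

```text
t: 5.5
tcp_pos: [0.588, -0.1507, 0.0807]
tool_rot: [[-0.102, 0.0, 0.995], [-0.995, -0.0, -0.102], [0.0, -1.0, 0.0]]
wrist_force: [0.1, -0.6, -0.6]
gripper_width: 0.0405
t: 5.8
tcp_pos: [0.5884, -0.1509, 0.0792]
tool_rot: [[-0.102, 0.002, 0.995], [-0.995, -0.001, -0.102], [0.0, -1.0, 0.002]]
wrist_force: [0.7, -0.3, 3.1]
gripper_width: 0.041
```

```bash
python3 -m jog '[0,-4,0,0,0,0, 7,-4,0,0,0,0, 7,-4,0,0,0,0, 7,0,0,0,0,0, 7,0.5,0,0,0,0]'; python3 -m jog '[0,0,0,0,0,0, 0,0,0,0,0,0, 0,0,0,0,0,0, 0,0,0,0,0,0]' 0.75;python3 -m jog '[0,-20,0,0,0,0, 0,-60,0,0,0,0, 0,-110,0,0,0,0, 0,-110,0,0,0,0]'
python3 - <<'E'
from go import *
look("e_wrist","wrist"); look()
E
```

```text
t: 6.3
tcp_pos: [0.5873, -0.1583, 0.0791]
tool_rot: [[-0.102, 0.001, 0.995], [-0.995, -0.001, -0.102], [0.001, -1.0, 0.001]]
wrist_force: [-11.1, 1.0, 37.4]
gripper_width: 0.0407
t: 6.7
tcp_pos: [0.5871, -0.1576, 0.0776]
tool_rot: [[-0.102, -0.0, 0.995], [-0.995, 0.0, -0.102], [0.0, -1.0, -0.0]]
wrist_force: [-1.3, 0.1, -0.9]
gripper_width: 0.0642
t: 7.1
tcp_pos: [0.5891, -0.1585, 0.1934]
tool_rot: [[-0.102, 0.008, 0.995], [-0.995, -0.002, -0.102], [0.001, -1.0, 0.008]]
wrist_force: [-0.1, -0.2, -1.2]
gripper_width: 0.0641
wrist green [276. 138.] 3834 [ 0.5934 -0.1058  0.1179] shelf [0.049 0.124] rel@z [-52.6 155.4  -0.8]
wrist green [277. 220.] 3349 [ 0.588  -0.1587  0.1174] shelf [0.049 0.071] rel@z [  0.6 155.5  -0.8]
wrist orange [114. 143.] 3590 [ 0.4926 -0.0982  0.1178] shelf [-0.052  0.121] rel@z [ -49.8  155.  -101.9]
top green [273. 148.] 269 [0.7557 0.0197 0.1168] shelf [0.198 0.265] rel@z [-193.6  153.7  149.1]
top green [319. 207.] 72 [ 0.5966 -0.0949  0.1193] shelf [0.051 0.135] rel@z [-63.4 153.5   2.6]
top green [184. 213.] 204 [0.5951 0.2577 0.0685] shelf [0.014 0.486] rel@z [-414.   153.4  -34.9]
top green [207. 254.] 202 [0.4855 0.1946 0.0687] shelf [-0.089  0.412] rel@z [-340.2  153.3 -137.5]
top orange [208. 211.] 216 [0.5977 0.1933 0.0688] shelf [0.023 0.422] rel@z [-350.3  153.4  -25.7]
top orange [232. 251.] 204 [0.491  0.1309 0.0687] shelf [-0.077  0.349] rel@z [-277.3  153.3 -125.5]
top orange [162. 256.] 216 [0.48   0.3135 0.0683] shelf [-0.106  0.53 ] rel@z [-457.9  153.2 -155.1]
```

View pics/e_wrist.png

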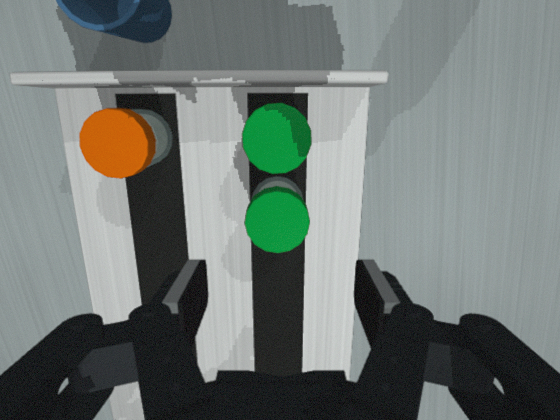

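```bash
python3 -m jog '[-220,0,-17,0,0,0, -220,0,-17,0,0,0, -220,0,-17,0,0,0, -220,0,-17,0,0,0, -220,0,-17,0,0,0]' 1;python3 -m jog '[-195,30,-18,0,0,0, -195,30,-18,0,0,0, -195,30,-18,0,0,0, -195,30,-18,0,0,0, -195,30,-18,0,0,0]'; python3 -m jog '[0,0,0,0,0,0, 0,0,0,0,0,0]'
python3 - <<'E'
from go import *
look("f_wrist","wrist"); print("TOP");look()
print(r.get_state()['tcp_pos'])
E
```

```text
t: 7.7
tcp_pos: [0.5918, 0.0683, 0.1864]
tool_rot: [[-0.097, -0.002, 0.995], [-0.995, 0.002, -0.097], [-0.002, -1.0, -0.002]]
wrist_force: [-0.5, -0.8, -0.0]
gripper_width: 0.0853
t: 8.2
tcp_pos: [0.592, 0.2658, 0.1547]
tool_rot: [[-0.094, -0.004, 0.996], [-0.996, 0.002, -0.094], [-0.001, -1.0, -0.004]]
wrist_force: [-0.2, -0.8, -0.2]
gripper_width: 0.0855
t: 8.4
tcp_pos: [0.5946, 0.2574, 0.1572]
tool_rot: [[-0.103, -0.001, 0.995], [-0.995, -0.001, -0.103], [0.001, -1.0, -0.001]]
wrist_force: [-0.3, -1.1, 0.1]
gripper_width: 0.0855
wrist green [281. 209.] 3020 [0.5961 0.2604 0.0676] shelf [0.014 0.489] rel@z [ -3.4 122.5   1.1]
wrist green [134. 282.] 244 [0.4798 0.2142 0.0653] shelf [-0.097  0.431] rel@z [  54.6  122.6 -109.9]
wrist orange [128. 142.] 288 [0.4976 0.3166 0.0626] shelf [-0.089  0.535] rel@z [ -49.1  122.5 -102.8]
wrist orange [290. 268.] 210 [0.5982 0.2123 0.0632] shelf [0.021 0.441] rel@z [ 44.3 122.5   8. ]
wrist orange [181. 351.] 262 [0.5023 0.1467 0.062 ] shelf [-0.067  0.366] rel@z [119.5 122.6 -80.6]
TOP
top green [273. 148.] 272 [0.7559 0.0199 0.116 ] shelf [0.198 0.266] rel@z [219.5 122.8 184.7]
top green [323. 209.] 220 [ 0.5917 -0.1058  0.1182] shelf [0.047 0.124] rel@z [361.6 122.9  34.4]
top green [344. 211.] 221 [ 0.5858 -0.16    0.1186] shelf [0.047 0.069] rel@z [416.  122.9  34.2]
top green [187. 213.] 129 [0.5942 0.2512 0.0687] shelf [0.014 0.479] rel@z [  6.2 122.7   0. ]
top green [207. 254.] 206 [0.4854 0.195  0.0685] shelf [-0.089  0.413] rel@z [  73.3  122.8 -102.4]
top orange [208. 211.] 215 [0.5977 0.1934 0.0688] shelf [0.023 0.422] rel@z [ 63.3 122.7   9.5]
top orange [321. 248.] 222 [ 0.4906 -0.0983  0.1184] shelf [-0.054  0.121] rel@z [364.5 122.9 -66.9]
top orange [232. 251.] 220 [0.4912 0.1304 0.0685] shelf [-0.077  0.349] rel@z [137.  122.8 -89.9]
[0.5949 0.2574 0.1577]
```

```bash
python3 -m jog '[-2,50,1,0,0,0, -2,95,1,0,0,0, -2,120,1,0,0,0, -2,127,1,0,0,0, -2,127,1,0,0,0]'; python3 -m jog '[0,0,0,0,0,0, 0,0,0,0,0,0, 0,0,0,0,0,0, 0,0,0,0,0,0]' 0 60; python3 -m jog '[0,0,0,0,0,0, 0,-20,0,0,0,0, 0,-70,0,0,0,0, 0,-120,0,0,0,0, 0,-160,0,0,0,0]'; python3 -m jog '[240,0,18,0,0,0, 240,0,18,0,0,0, 240,0,18,0,0,0, 240,0,18,0,0,0, 240,0,18,0,0,0]';python3 -m jog '[228,0,18,0,0,0, 228,0,18,0,0,0, 228,0,18,0,0,0, 228,0,18,0,0,0, 228,0,18,0,0,0]'; python3 -m jog '[0,0,0,0,0,0, 0,0,0,0,0,0]'
python3 - <<'E'
from go import *
P=wo(.049,.019); print(P,rel([P[0],P[1],.081]),r.get_state()['t'])
E
```

```text
t: 9.0
tcp_pos: [0.596, 0.2598, 0.0308]
tool_rot: [[-0.103, -0.0, 0.995], [-0.995, -0.001, -0.103], [0.001, -1.0, -0.0]]
wrist_force: [0.6, -0.2, 0.8]
gripper_width: 0.0852
t: 9.4
tcp_pos: [0.5963, 0.2607, 0.0321]
tool_rot: [[-0.102, 0.001, 0.995], [-0.995, 0.001, -0.102], [-0.001, -1.0, 0.001]]
wrist_force: [-2.3, -0.8, 12.2]
gripper_width: 0.0409
t: 9.9
tcp_pos: [0.596, 0.2606, 0.1942]
tool_rot: [[-0.102, 0.002, 0.995], [-0.995, 0.001, -0.102], [-0.001, -1.0, 0.002]]
wrist_force: [-0.5, 0.1, -2.0]
gripper_width: 0.041
t: 10.4
tcp_pos: [0.5889, 0.0171, 0.1914]
tool_rot: [[-0.103, 0.001, 0.995], [-0.995, -0.001, -0.103], [0.001, -1.0, 0.001]]
wrist_force: [1.6, 0.5, -1.9]
gripper_width: 0.0408
t: 10.9
tcp_pos: [0.5829, -0.2132, 0.1913]
tool_rot: [[-0.105, -0.0, 0.994], [-0.994, -0.002, -0.105], [0.002, -1.0, 0.0]]
wrist_force: [-0.0, 0.3, -2.3]
gripper_width: 0.0407
t: 11.1
tcp_pos: [0.5838, -0.2089, 0.191]
tool_rot: [[-0.103, 0.0, 0.995], [-0.995, 0.0, -0.103], [-0.0, -1.0, 0.0]]
wrist_force: [0.0, 0.3, -0.6]
gripper_width: 0.0405
[ 0.5831 -0.2103] [  1.6 110.   -0.6] 11.1
```

```bash
python3 -m jog '[2,45,-1,0,0,0, 2,80,-1,0,0,0, 2,100,-1,0,0,0, 2,108,-1,0,0,0, 2,108,-1,0,0,0]'; python3 -m jog '[0,1,0,0,0,0, 0,1,0,0,0,0]';  python3 -m jog '[0,0,0,0,0,0, 0,0,0,0,0,0, 0,0,0,0,0,0]' 0.75;python3 -m jog '[0,-20,0,0,0,0, 0,-60,0,0,0,0, 0,-110,0,0,0,0, 0,-110,0,0,0,0, 0,-110,0,0,0,0]'
python3 - <<'E'
from go import *
look("g_wrist","wrist"); print("TOP");look()
E
```

```text
t: 11.6
tcp_pos: [0.5831, -0.2095, 0.083]
tool_rot: [[-0.101, -0.0, 0.995], [-0.995, 0.0, -0.101], [-0.0, -1.0, -0.0]]
wrist_force: [-0.0, -0.7, -1.7]
gripper_width: 0.0405
t: 11.8
tcp_pos: [0.5832, -0.2101, 0.0825]
tool_rot: [[-0.101, 0.001, 0.995], [-0.995, -0.0, -0.101], [0.0, -1.0, 0.001]]
wrist_force: [-0.3, 0.6, -2.0]
gripper_width: 0.0411
t: 12.1
tcp_pos: [0.5829, -0.2105, 0.0821]
tool_rot: [[-0.102, 0.0, 0.995], [-0.995, -0.0, -0.102], [0.0, -1.0, 0.0]]
wrist_force: [0.2, 0.6, 1.2]
gripper_width: 0.0642
t: 12.6
tcp_pos: [0.5831, -0.2105, 0.1927]
tool_rot: [[-0.102, 0.002, 0.995], [-0.995, -0.0, -0.102], [0.0, -1.0, 0.002]]
wrist_force: [-0.0, 0.1, -1.1]
gripper_width: 0.0643
wrist green [278.  47.] 4646 [ 0.5933 -0.1063  0.1179] shelf [0.049 0.124] rel@z [-104.6  156.6    0.1]
wrist green [278. 141.] 3838 [ 0.5879 -0.16    0.1179] shelf [0.049 0.07 ] rel@z [-50.7 156.6   0.1]
wrist green [280. 219.] 3394 [ 0.5834 -0.2104  0.1175] shelf [0.049 0.019] rel@z [ -0.1 156.6   0.8]
wrist orange [103.  52.] 3995 [ 0.492  -0.0984  0.1179] shelf [-0.053  0.121] rel@z [-102.2  156.7 -101.5]
TOP
top green [273. 148.] 269 [0.7555 0.0199 0.1168] shelf [0.197 0.266] rel@z [-246.7  156.   148.9]
top green [323. 209.] 209 [ 0.5913 -0.1052  0.1188] shelf [0.047 0.124] rel@z [-105.5  156.1   -1.8]
top green [342. 210.] 150 [ 0.5877 -0.1548  0.1186] shelf [0.048 0.075] rel@z [-55.8 156.1  -0.2]
top green [207. 254.] 207 [0.4854 0.1949 0.0691] shelf [-0.089  0.412] rel@z [-393.2  156.3 -137.6]
top orange [208. 211.] 218 [0.5977 0.1935 0.0687] shelf [0.023 0.422] rel@z [-403.2  156.2  -25.7]
top orange [232. 251.] 203 [0.4911 0.1311 0.0682] shelf [-0.077  0.349] rel@z [-330.3  156.3 -125.4]
top orange [162. 256.] 215 [0.4801 0.3133 0.068 ] shelf [-0.106  0.53 ] rel@z [-510.5  156.4 -155. ]
```

```bash
python3 -m jog '[-200,0,-70,0,0,0, -200,0,-70,0,0,0, -200,0,-70,0,0,0, -200,0,-70,0,0,0, -200,0,-70,0,0,0]' 1;python3 -m jog '[-195,35,-67,0,0,0, -195,35,-67,0,0,0, -195,35,-67,0,0,0, -195,35,-67,0,0,0, -195,35,-67,0,0,0]'; python3 -m jog '[0,0,0,0,0,0, 0,0,0,0,0,0]'
python3 - <<'E'
from go import *
look("h_wrist","wrist"); print("TOP");look()
print(r.get_state()['tcp_pos'],r.get_state()['qpos'])
E
```

```text
t: 13.2
tcp_pos: [0.532, 0.001, 0.1909]
tool_rot: [[-0.096, -0.002, 0.995], [-0.995, 0.002, -0.096], [-0.002, -1.0, -0.003]]
wrist_force: [-0.4, -0.5, -0.2]
gripper_width: 0.0854
t: 13.7
tcp_pos: [0.4842, 0.2016, 0.1549]
tool_rot: [[-0.095, -0.003, 0.995], [-0.995, 0.001, -0.095], [-0.001, -1.0, -0.003]]
wrist_force: [0.1, -1.9, 0.8]
gripper_width: 0.0851
t: 13.9
tcp_pos: [0.487, 0.195, 0.1565]
tool_rot: [[-0.103, -0.0, 0.995], [-0.995, -0.001, -0.103], [0.001, -1.0, -0.0]]
wrist_force: [-0.4, -0.2, 0.7]
gripper_width: 0.0852
wrist green [278. 210.] 3047 [0.486  0.1972 0.0675] shelf [-0.089  0.415] rel@z [ -2.5 121.7  -1.4]
wrist orange [236.  59.] 67 [0.4705 0.297  0.0674] shelf [-0.114  0.512] rel@z [-100.1  121.6  -27.2]
wrist orange [427. 172.] 124 [0.5906 0.2133 0.0634] shelf [0.014 0.441] rel@z [-29.4 121.6 100.9]
wrist orange [294. 270.] 218 [0.4931 0.1492 0.0636] shelf [-0.077  0.368] rel@z [ 44.5 121.7  10.6]
TOP
top green [273. 148.] 265 [0.7554 0.0196 0.1169] shelf [0.197 0.265] rel@z [146.2 121.9 284.9]
top green [323. 209.] 222 [ 0.5916 -0.1058  0.1181] shelf [0.047 0.124] rel@z [287.9 122.  135.1]
top green [344. 211.] 220 [ 0.5859 -0.1599  0.1183] shelf [0.047 0.069] rel@z [342.4 122.1 135. ]
top green [364. 213.] 219 [ 0.5809 -0.2113  0.1182] shelf [0.047 0.018] rel@z [394.1 122.1 135.4]
top orange [210. 211.] 146 [0.5994 0.1876 0.0688] shelf [0.025 0.417] rel@z [ -4.7 121.8 112.4]
top orange [321. 248.] 223 [ 0.4906 -0.0981  0.1183] shelf [-0.054  0.121] rel@z [290.9 122.   33.8]
top orange [232. 251.] 222 [0.4911 0.1304 0.0683] shelf [-0.077  0.349] rel@z [ 63.5 121.8  10.6]
[0.4872 0.1947 0.1568] [-0.5657  0.753   0.2312  1.7671 -0.2602  0.6516 -0.2911]
```

View pics/h_wrist.png

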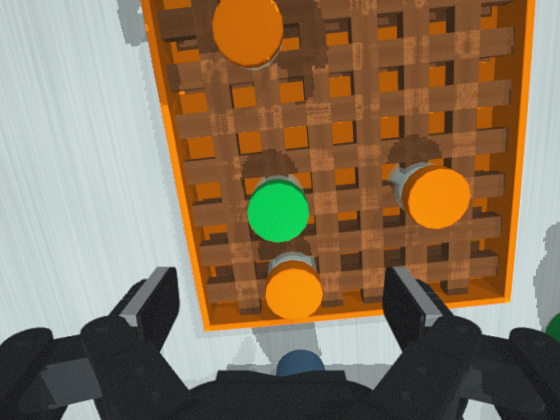

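```bash
python3 -m jog '[-2,50,-1,0,0,0, -2,95,-1,0,0,0, -2,119,-1,0,0,0, -2,126,-1,0,0,0, -2,126,-1,0,0,0]'; python3 -m jog '[0,0,0,0,0,0, 0,0,0,0,0,0, 0,0,0,0,0,0, 0,0,0,0,0,0]' 0 60; python3 -m jog '[0,0,0,0,0,0, 0,-20,0,0,0,0, 0,-70,0,0,0,0, 0,-120,0,0,0,0, 0,-160,0,0,0,0]'; python3 -m jog '[230,0,70,0,0,0, 230,0,70,0,0,0, 230,0,70,0,0,0, 230,0,70,0,0,0, 230,0,70,0,0,0]';python3 -m jog '[218,0,68,0,0,0, 218,0,68,0,0,0, 218,0,68,0,0,0, 218,0,68,0,0,0, 218,0,68,0,0,0]'; python3 -m jog '[0,0,0,0,0,0, 0,0,0,0,0,0]'
python3 - <<'E'
from go import *
P=wo(.049,-.033); print(P,rel([P[0],P[1],.081]),r.get_state()['t'])
E
```

```text
t: 14.5
tcp_pos: [0.4861, 0.1975, 0.0308]
tool_rot: [[-0.103, -0.001, 0.995], [-0.995, -0.001, -0.103], [0.001, -1.0, -0.0]]
wrist_force: [-0.4, 0.3, 1.1]
gripper_width: 0.0857
t: 14.9
tcp_pos: [0.4863, 0.1986, 0.0319]
tool_rot: [[-0.102, 0.001, 0.995], [-0.995, 0.001, -0.102], [-0.001, -1.0, 0.001]]
wrist_force: [-2.6, 0.3, 14.4]
gripper_width: 0.0409
t: 15.4
tcp_pos: [0.4859, 0.1984, 0.1939]
tool_rot: [[-0.102, 0.002, 0.995], [-0.995, 0.001, -0.102], [-0.001, -1.0, 0.001]]
wrist_force: [-0.3, -0.3, -2.4]
gripper_width: 0.0409
t: 15.9
tcp_pos: [0.5321, -0.0405, 0.1914]
tool_rot: [[-0.103, 0.001, 0.995], [-0.995, -0.001, -0.103], [0.001, -1.0, 0.001]]
wrist_force: [1.2, -0.2, -0.2]
gripper_width: 0.0406
t: 16.4
tcp_pos: [0.5769, -0.2656, 0.1912]
tool_rot: [[-0.105, -0.0, 0.994], [-0.994, -0.002, -0.105], [0.002, -1.0, 0.0]]
wrist_force: [0.2, 0.6, -0.6]
gripper_width: 0.0405
t: 16.6
tcp_pos: [0.5773, -0.2613, 0.1908]
tool_rot: [[-0.102, -0.0, 0.995], [-0.995, 0.0, -0.102], [-0.0, -1.0, -0.0]]
wrist_force: [0.4, -0.1, -2.4]
gripper_width: 0.0404
[ 0.5778 -0.2621] [  0.8 109.8   0.6] 16.6
```

```bash
python3 -m jog '[1,45,1,0,0,0, 1,80,1,0,0,0, 1,100,1,0,0,0, 1,108,1,0,0,0, 1,109,1,0,0,0]'; python3 -m jog '[0,0,0,0,0,0, 0,0,0,0,0,0]';  python3 -m jog '[0,0,0,0,0,0, 0,0,0,0,0,0, 0,0,0,0,0,0]' 0.75;python3 -m jog '[0,-20,0,0,0,0, 0,-60,0,0,0,0, 0,-110,0,0,0,0, 0,-110,0,0,0,0, 0,-110,0,0,0,0]'
python3 - <<'E'
from go import *
look("i_wrist","wrist"); print("TOP");look()
E
```

```text
t: 17.1
tcp_pos: [0.5787, -0.2613, 0.0825]
tool_rot: [[-0.101, 0.0, 0.995], [-0.995, 0.0, -0.101], [-0.0, -1.0, 0.0]]
wrist_force: [0.1, 0.3, -1.0]
gripper_width: 0.0405
t: 17.3
tcp_pos: [0.5789, -0.2619, 0.0827]
tool_rot: [[-0.101, 0.001, 0.995], [-0.995, -0.0, -0.101], [0.0, -1.0, 0.001]]
wrist_force: [-0.4, -0.0, -1.4]
gripper_width: 0.0408
t: 17.6
tcp_pos: [0.5785, -0.2624, 0.082]
tool_rot: [[-0.102, 0.0, 0.995], [-0.995, -0.0, -0.102], [0.0, -1.0, 0.0]]
wrist_force: [-0.1, 0.3, -1.0]
gripper_width: 0.0639
t: 18.1
tcp_pos: [0.5787, -0.2624, 0.1927]
tool_rot: [[-0.102, 0.001, 0.995], [-0.995, -0.001, -0.102], [0.0, -1.0, 0.002]]
wrist_force: [0.3, 0.4, -1.6]
gripper_width: 0.0641
wrist green [277.  51.] 4626 [ 0.5879 -0.1604  0.118 ] shelf [0.049 0.069] rel@z [-102.2  156.6   -0.8]
wrist green [278. 141.] 3836 [ 0.5833 -0.2117  0.1179] shelf [0.049 0.018] rel@z [-50.7 156.6  -0.1]
wrist green [280. 221.] 3367 [ 0.5795 -0.2634  0.1175] shelf [ 0.051 -0.034] rel@z [  1.1 156.6   1.4]
TOP
top green [273. 148.] 266 [0.756  0.0197 0.1161] shelf [0.198 0.265] rel@z [-298.5  155.9  148.4]
top green [323. 209.] 218 [ 0.5918 -0.1057  0.1185] shelf [0.047 0.124] rel@z [-157.   156.1   -2.1]
top green [344. 211.] 209 [ 0.5858 -0.1595  0.1185] shelf [0.047 0.07 ] rel@z [-102.8  156.1   -2.6]
top green [364. 213.] 211 [ 0.5811 -0.2108  0.1183] shelf [0.047 0.018] rel@z [-51.4 156.   -2.1]
top orange [208. 211.] 215 [0.5978 0.1935 0.0683] shelf [0.023 0.422] rel@z [-455.2  156.2  -26.6]
top orange [321. 248.] 216 [ 0.4905 -0.0985  0.1185] shelf [-0.054  0.121] rel@z [-153.9  156.2 -103.6]
top orange [232. 251.] 213 [0.4913 0.1311 0.069 ] shelf [-0.077  0.349] rel@z [-382.3  156.3 -126.2]
top orange [162. 256.] 215 [0.48   0.3136 0.0684] shelf [-0.106  0.53 ] rel@z [-562.7  156.4 -156. ]
```

View pics/i_wrist.png

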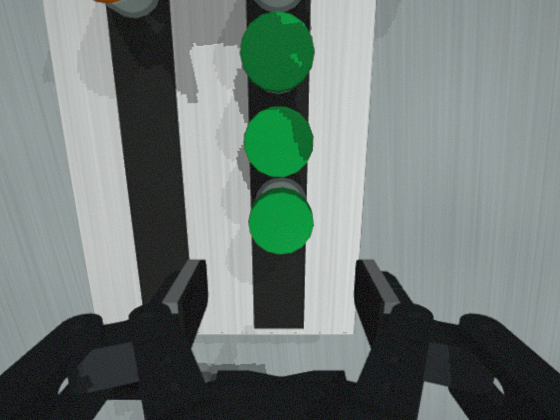

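```bash
python3 -m jog '[-230,0,-13,0,0,0, -230,0,-13,0,0,0, -230,0,-13,0,0,0, -230,0,-13,0,0,0, -230,0,-13,0,0,0]' 1;python3 -m jog '[-227,35,-13,0,0,0, -227,35,-13,0,0,0, -227,35,-13,0,0,0, -227,35,-13,0,0,0, -227,35,-13,0,0,0]'; python3 -m jog '[0,0,0,0,0,0, 0,0,0,0,0,0]'; sed -i 's/"orange":((4,170,130)/"orange":((2,150,80)/; ' h.py; sed -i 's/("orange",(.056,.14))/("orange",(.06,.14))/' go.py
python3 - <<'E'
from go import *
look("j_wrist","wrist"); print("TOP");look()
print(r.get_state()['tcp_pos'])
E
```

```text
t: 18.7
tcp_pos: [0.5884, -0.028, 0.1907]
tool_rot: [[-0.099, -0.002, 0.995], [-0.995, 0.001, -0.099], [-0.001, -1.0, -0.002]]
wrist_force: [1.0, -1.8, 0.2]
gripper_width: 0.0858
t: 19.2
tcp_pos: [0.5978, 0.1991, 0.1548]
tool_rot: [[-0.099, -0.003, 0.995], [-0.995, 0.001, -0.099], [-0.0, -1.0, -0.003]]
wrist_force: [0.1, -0.9, 1.2]
gripper_width: 0.0853
t: 19.4
tcp_pos: [0.5986, 0.1948, 0.1557]
tool_rot: [[-0.101, -0.002, 0.995], [-0.995, -0.001, -0.101], [0.001, -1.0, -0.001]]
wrist_force: [0.3, -1.9, -0.1]
gripper_width: 0.0852
wrist green [487. 412.] 318 [0.7406 0.0292 0.0921] shelf [0.182 0.273] rel@z [149.1 121.2 157.9]
wrist orange [98. 53.] 332 [0.4961 0.31   0.0641] shelf [-0.09   0.528] rel@z [-105.1  121.1 -114.1]
wrist orange [286. 187.] 69 [0.6049 0.2129 0.0647] shelf [0.028 0.442] rel@z [-19.7 121.1   4.1]
TOP
top green [273. 148.] 270 [0.7556 0.0198 0.1162] shelf [0.197 0.265] rel@z [156.5 121.5 173.6]
top green [323. 209.] 219 [ 0.5917 -0.1056  0.1184] shelf [0.047 0.124] rel@z [298.2 121.7  23.5]
top green [344. 211.] 222 [ 0.5859 -0.1601  0.1183] shelf [0.047 0.069] rel@z [352.9 121.8  23.4]
top green [364. 213.] 220 [ 0.5809 -0.2115  0.1179] shelf [0.047 0.018] rel@z [404.6 121.8  23.8]
top green [385. 214.] 214 [ 0.5774 -0.2644  0.1182] shelf [ 0.049 -0.035] rel@z [457.5 121.9  25.7]
top orange [321. 248.] 239 [ 0.4907 -0.0983  0.1181] shelf [-0.054  0.121] rel@z [301.3 121.8 -77.6]
top orange [232. 251.] 221 [0.4912 0.1304 0.0689] shelf [-0.077  0.349] rel@z [  73.8  121.5 -100.8]
[0.5992 0.1935 0.1564]
```

View pics/j_wrist.png

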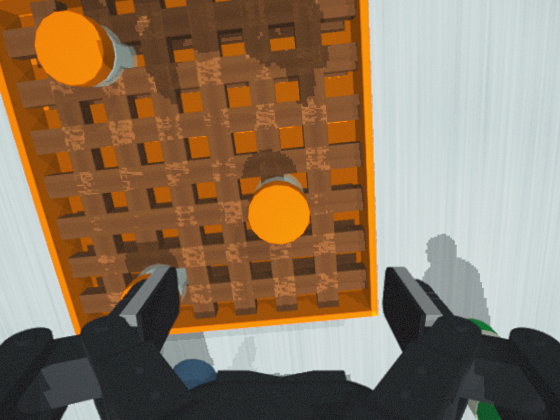

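```bash
sed -i 's/(14,255,255)/(19,255,255)/' h.py
python3 - <<'E'
from go import *
c=eyes.get_calibration("wrist");P=atz(c,[(279,212)],.068)[0];print(P,rel([P[0],P[1],.031]),sh(P))
E
```

```text
[0.599  0.1947 0.068 ] [ -1.4 125.4  -0.2] [0.0239 0.4237]
```

```bash
python3 -m jog '[-1,50,0,0,0,0, -1,95,0,0,0,0, -1,118,0,0,0,0, -1,125,0,0,0,0, -1,125,0,0,0,0]'; python3 -m jog '[0,0,0,0,0,0, 0,0,0,0,0,0, 0,0,0,0,0,0, 0,0,0,0,0,0]' 0 60; python3 -m jog '[0,0,0,0,0,0, 0,-20,0,0,0,0, 0,-70,0,0,0,0, 0,-120,0,0,0,0, 0,-160,0,0,0,0]'; python3 -m jog '[180,0,-38,0,0,0, 180,0,-38,0,0,0, 180,0,-38,0,0,0, 180,0,-38,0,0,0, 180,0,-38,0,0,0]';python3 -m jog '[175,0,-37,0,0,0, 175,0,-37,0,0,0, 175,0,-37,0,0,0, 175,0,-37,0,0,0, 175,0,-37,0,0,0]'; python3 -m jog '[0,0,0,0,0,0, 0,0,0,0,0,0]'
python3 - <<'E'
from go import *
P=wo(-.051,.069); print(P,rel([P[0],P[1],.081]),r.get_state()['t'])
E
```

```text
t: 20.0
tcp_pos: [0.5994, 0.195, 0.0318]
tool_rot: [[-0.103, -0.0, 0.995], [-0.995, -0.001, -0.103], [0.001, -1.0, -0.0]]
wrist_force: [-0.1, -0.7, 0.0]
gripper_width: 0.0853
t: 20.4
tcp_pos: [0.5996, 0.196, 0.033]
tool_rot: [[-0.102, 0.001, 0.995], [-0.995, 0.0, -0.102], [-0.001, -1.0, 0.001]]
wrist_force: [-2.6, -0.8, 13.0]
gripper_width: 0.041
t: 20.9
tcp_pos: [0.5994, 0.1959, 0.1951]
tool_rot: [[-0.102, 0.002, 0.995], [-0.995, 0.0, -0.102], [-0.001, -1.0, 0.002]]
wrist_force: [1.0, 1.0, -1.1]
gripper_width: 0.0407
t: 21.4
tcp_pos: [0.5421, 0.0158, 0.1928]
tool_rot: [[-0.108, 0.0, 0.994], [-0.994, -0.002, -0.108], [0.002, -1.0, 0.001]]
wrist_force: [1.0, 1.6, -1.9]
gripper_width: 0.0404
t: 21.9
tcp_pos: [0.4873, -0.1534, 0.1924]
tool_rot: [[-0.107, 0.0, 0.994], [-0.994, -0.002, -0.107], [0.002, -1.0, 0.0]]
wrist_force: [0.7, 1.2, -0.6]
gripper_width: 0.0407
t: 22.1
tcp_pos: [0.489, -0.1483, 0.1919]
tool_rot: [[-0.1, 0.0, 0.995], [-0.995, 0.0, -0.1], [-0.0, -1.0, 0.0]]
wrist_force: [0.1, 0.8, -1.0]
gripper_width: 0.0409
[ 0.4886 -0.1505] [  2.3 110.9  -0.2] 22.1
```

```bash
python3 -m jog '[1,45,0,0,0,0, 1,80,0,0,0,0, 1,100,0,0,0,0, 1,108,0,0,0,0, 1,108.5,0,0,0,0]'; python3 -m jog '[0,0,0,0,0,0, 0,0,0,0,0,0]';  python3 -m jog '[0,0,0,0,0,0, 0,0,0,0,0,0, 0,0,0,0,0,0]' 0.75;python3 -m jog '[0,-20,0,0,0,0, 0,-60,0,0,0,0, 0,-110,0,0,0,0, 0,-110,0,0,0,0, 0,-110,0,0,0,0]'
python3 - <<'E'
from go import *
look("k_wrist","wrist"); print("TOP");look()
E
```

```text
t: 22.6
tcp_pos: [0.4885, -0.1497, 0.083]
tool_rot: [[-0.101, -0.001, 0.995], [-0.995, 0.0, -0.101], [-0.0, -1.0, -0.001]]
wrist_force: [0.3, 0.5, -0.0]
gripper_width: 0.0407
t: 22.8
tcp_pos: [0.4889, -0.1503, 0.084]
tool_rot: [[-0.101, 0.001, 0.995], [-0.995, -0.0, -0.101], [0.0, -1.0, 0.001]]
wrist_force: [-0.2, -0.4, 0.2]
gripper_width: 0.0405
t: 23.1
tcp_pos: [0.4885, -0.1506, 0.0835]
tool_rot: [[-0.102, 0.0, 0.995], [-0.995, -0.0, -0.102], [0.0, -1.0, 0.0]]
wrist_force: [-0.8, 0.1, 0.3]
gripper_width: 0.0642
t: 23.6
tcp_pos: [0.4887, -0.1505, 0.1941]
tool_rot: [[-0.102, 0.002, 0.995], [-0.995, -0.0, -0.102], [0.0, -1.0, 0.002]]
wrist_force: [0.2, 0.2, -0.8]
gripper_width: 0.0643
wrist green [435. 134.] 4112 [ 0.5909 -0.1053  0.1174] shelf [0.046 0.124] rel@z [-55.4 158.1  97.6]
wrist green [425. 215.] 3484 [ 0.5854 -0.1581  0.1171] shelf [0.046 0.071] rel@z [ -2.2 158.1  97.5]
wrist green [422. 279.] 2320 [ 0.5843 -0.2056  0.1167] shelf [0.05  0.024] rel@z [ 45.1 158.1 101.2]
wrist orange [276. 139.] 3807 [ 0.4919 -0.0982  0.118 ] shelf [-0.053  0.121] rel@z [-52.3 158.1  -1.6]
wrist orange [281. 219.] 3336 [ 0.4897 -0.1506  0.1175] shelf [-0.05   0.069] rel@z [  0.  158.1   1.5]
TOP
top green [273. 148.] 271 [0.7557 0.0199 0.1165] shelf [0.198 0.266] rel@z [-196.7  157.3  249.1]
top green [323. 209.] 221 [ 0.5917 -0.1056  0.1184] shelf [0.047 0.124] rel@z [-55.1 157.5  98.7]
top orange [318. 247.] 124 [ 0.4946 -0.0906  0.1184] shelf [-0.051  0.129] rel@z [-60.2 157.6   0.7]
top orange [232. 251.] 221 [0.4911 0.1304 0.0687] shelf [-0.077  0.349] rel@z [-279.6  157.6  -25.4]
top orange [162. 256.] 213 [0.48   0.3132 0.0689] shelf [-0.106  0.53 ] rel@z [-460.4  157.7  -55. ]
```

View pics/k_wrist.png

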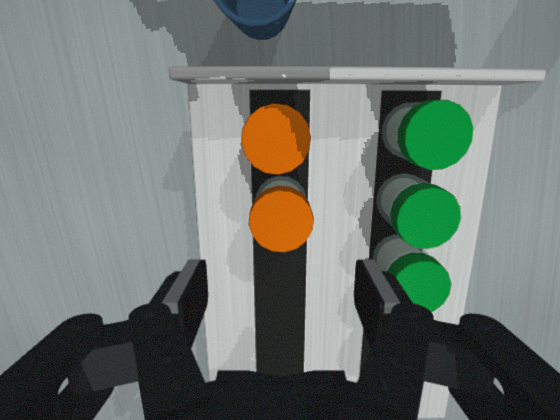

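```bash
python3 -m jog '[-145,0,-13,0,0,0, -145,0,-13,0,0,0, -145,0,-13,0,0,0, -145,0,-13,0,0,0]' 1;python3 -m jog '[-137,37,-12,0,0,0, -137,37,-12,0,0,0, -137,37,-12,0,0,0, -137,37,-12,0,0,0]'; python3 -m jog '[0,0,0,0,0,0, 0,0,0,0,0,0]'
python3 - <<'E'
from go import *
look("l_wrist","wrist"); print("TOP");look()
print(r.get_state()['tcp_pos'])
E
```

```text
t: 24.1
tcp_pos: [0.4897, 0.0011, 0.1921]
tool_rot: [[-0.094, -0.002, 0.996], [-0.996, 0.002, -0.094], [-0.002, -1.0, -0.003]]
wrist_force: [-0.6, -1.3, -0.9]
gripper_width: 0.0855
t: 24.5
tcp_pos: [0.4908, 0.1374, 0.1538]
tool_rot: [[-0.095, -0.004, 0.995], [-0.995, 0.001, -0.095], [-0.0, -1.0, -0.004]]
wrist_force: [0.5, -0.9, -0.1]
gripper_width: 0.0856
t: 24.7
tcp_pos: [0.4923, 0.1311, 0.156]
tool_rot: [[-0.103, -0.001, 0.995], [-0.995, -0.001, -0.103], [0.001, -1.0, -0.0]]
wrist_force: [0.2, 0.2, 0.6]
gripper_width: 0.0854
wrist orange [278. 212.] 2976 [0.491  0.1322 0.0677] shelf [-0.077  0.351] rel@z [ -1.  121.2  -1.4]
TOP
top green [273. 148.] 268 [0.7554 0.0197 0.1168] shelf [0.197 0.265] rel@z [ 83.6 121.4 273.1]
top green [323. 209.] 220 [ 0.5916 -0.1058  0.1188] shelf [0.047 0.124] rel@z [225.4 121.4 123.2]
top green [344. 211.] 220 [ 0.5858 -0.1599  0.1184] shelf [0.047 0.069] rel@z [279.8 121.5 123.1]
top green [364. 213.] 220 [ 0.5809 -0.2113  0.1185] shelf [0.047 0.018] rel@z [331.4 121.5 123.5]
top green [385. 214.] 213 [ 0.5774 -0.2644  0.1182] shelf [ 0.049 -0.035] rel@z [384.6 121.5 125.6]
top orange [321. 248.] 236 [ 0.4907 -0.0982  0.1182] shelf [-0.054  0.121] rel@z [228.3 121.4  22.1]
top orange [342. 249.] 234 [ 0.4884 -0.1523  0.118 ] shelf [-0.051  0.067] rel@z [282.4 121.5  25.4]
top orange [160. 254.] 128 [0.485  0.3191 0.069 ] shelf [-0.102  0.536] rel@z [-186.1  121.3  -26.8]
[0.4924 0.1312 0.1563]
```

```bash
python3 -m jog '[-1,50,-1,0,0,0, -1,95,-1,0,0,0, -1,118,-1,0,0,0, -1,125,-1,0,0,0, -1,125,-1,0,0,0]'; python3 -m jog '[0,0,0,0,0,0, 0,0,0,0,0,0, 0,0,0,0,0,0, 0,0,0,0,0,0]' 0 60; python3 -m jog '[0,0,0,0,0,0, 0,-20,0,0,0,0, 0,-70,0,0,0,0, 0,-120,0,0,0,0, 0,-160,0,0,0,0]'; python3 -m jog '[170,0,13,0,0,0, 170,0,13,0,0,0, 170,0,13,0,0,0, 170,0,13,0,0,0, 170,0,13,0,0,0]';python3 -m jog '[163,0,13,0,0,0, 163,0,13,0,0,0, 163,0,13,0,0,0, 163,0,13,0,0,0, 163,0,13,0,0,0]'; python3 -m jog '[0,0,0,0,0,0, 0,0,0,0,0,0]'
python3 - <<'E'
from go import *
P=wo(-.051,.017); print(P,rel([P[0],P[1],.081]),r.get_state()['t'])
E
```

```text
t: 25.3
tcp_pos: [0.4914, 0.1329, 0.0313]
tool_rot: [[-0.103, -0.001, 0.995], [-0.995, -0.0, -0.103], [0.0, -1.0, -0.001]]
wrist_force: [-0.9, -0.5, 1.2]
gripper_width: 0.0854
t: 25.7
tcp_pos: [0.4918, 0.1337, 0.0324]
tool_rot: [[-0.102, 0.001, 0.995], [-0.995, 0.0, -0.102], [-0.001, -1.0, 0.001]]
wrist_force: [-1.5, -1.0, 14.2]
gripper_width: 0.0407
t: 26.2
tcp_pos: [0.4913, 0.1335, 0.1943]
tool_rot: [[-0.102, 0.002, 0.995], [-0.995, 0.0, -0.102], [-0.001, -1.0, 0.001]]
wrist_force: [0.8, 0.4, -2.0]
gripper_width: 0.041
t: 26.7
tcp_pos: [0.4866, -0.0401, 0.1919]
tool_rot: [[-0.106, 0.001, 0.994], [-0.994, -0.001, -0.106], [0.001, -1.0, 0.001]]
wrist_force: [0.3, 0.6, -1.8]
gripper_width: 0.0409
t: 27.2
tcp_pos: [0.483, -0.2018, 0.1915]
tool_rot: [[-0.105, 0.0, 0.995], [-0.995, -0.001, -0.105], [0.001, -1.0, 0.0]]
wrist_force: [0.4, 0.8, -2.3]
gripper_width: 0.0407
t: 27.4
tcp_pos: [0.4837, -0.1986, 0.1914]
tool_rot: [[-0.1, 0.0, 0.995], [-0.995, 0.001, -0.1], [-0.001, -1.0, -0.0]]
wrist_force: [-0.0, 0.4, -1.9]
gripper_width: 0.041
[ 0.4834 -0.2022] [  3.7 110.4   0.1] 27.4
```

```bash
python3 -m jog '[3,45,0,0,0,0, 3,80,0,0,0,0, 3,100,0,0,0,0, 3,108,0,0,0,0, 3,108.5,0,0,0,0]'; python3 -m jog '[0,0,0,0,0,0, 0,0,0,0,0,0]';  python3 -m jog '[0,0,0,0,0,0, 0,0,0,0,0,0, 0,0,0,0,0,0]' 0.75;python3 -m jog '[0,-20,0,0,0,0, 0,-60,0,0,0,0, 0,-110,0,0,0,0, 0,-110,0,0,0,0, 0,-110,0,0,0,0]'
python3 - <<'E'
from go import *
look("m_wrist","wrist"); print("TOP");look()
E
```

```text
t: 27.9
tcp_pos: [0.483, -0.2023, 0.0826]
tool_rot: [[-0.101, -0.001, 0.995], [-0.995, 0.0, -0.101], [-0.0, -1.0, -0.001]]
wrist_force: [0.4, 0.6, -1.0]
gripper_width: 0.0406
t: 28.1
tcp_pos: [0.4834, -0.2031, 0.0836]
tool_rot: [[-0.101, 0.001, 0.995], [-0.995, -0.0, -0.101], [0.0, -1.0, 0.001]]
wrist_force: [0.0, -0.1, -1.7]
gripper_width: 0.0413
t: 28.4
tcp_pos: [0.4831, -0.2034, 0.0831]
tool_rot: [[-0.102, 0.0, 0.995], [-0.995, -0.0, -0.102], [0.0, -1.0, 0.0]]
wrist_force: [-0.6, -0.3, -0.4]
gripper_width: 0.0642
t: 28.9
tcp_pos: [0.4833, -0.2034, 0.1937]
tool_rot: [[-0.102, 0.002, 0.995], [-0.995, -0.001, -0.102], [0.0, -1.0, 0.002]]
wrist_force: [0.1, 0.4, -0.4]
gripper_width: 0.0638
wrist green [446.  44.] 4973 [ 0.5908 -0.1066  0.1177] shelf [0.046 0.123] rel@z [-107.1  157.7   97.6]
wrist green [435. 136.] 4097 [ 0.5854 -0.1595  0.1174] shelf [0.046 0.07 ] rel@z [-53.9 157.7  97.5]
wrist green [427. 214.] 3504 [ 0.5809 -0.2098  0.1171] shelf [0.047 0.019] rel@z [ -3.4 157.7  98.1]
wrist green [424. 280.] 2405 [ 0.58   -0.2589  0.1168] shelf [ 0.051 -0.03 ] rel@z [ 45.5 157.7 
[... 426 characters left out ...]
p green [323. 209.] 218 [ 0.5916 -0.1058  0.1184] shelf [0.047 0.124] rel@z [-107.9  157.1   98.6]
top green [344. 211.] 221 [ 0.5858 -0.16    0.1186] shelf [0.047 0.069] rel@z [-53.5 157.1  98.3]
top green [362. 211.] 128 [ 0.5849 -0.2043  0.1186] shelf [0.05  0.025] rel@z [ -9.3 157.1 101.9]
top orange [126. 230.] 65 [0.5513 0.413  0.0617] shelf [-0.046  0.636] rel@z [-620.   157.3    5.7]
top orange [321. 248.] 231 [ 0.4907 -0.098   0.118 ] shelf [-0.054  0.121] rel@z [-105.4  157.2   -2.6]
top orange [342. 249.] 220 [ 0.4881 -0.1513  0.1184] shelf [-0.051  0.068] rel@z [-52.2 157.2   0.3]
top orange [162. 256.] 214 [0.4799 0.3136 0.0681] shelf [-0.107  0.53 ] rel@z [-513.8  157.4  -55.2]
```

```bash
python3 -m jog '[-240,0,-25,0,0,0, -240,0,-25,0,0,0, -240,0,-25,0,0,0, -240,0,-25,0,0,0, -240,0,-25,0,0,0]' 0.88;python3 -m jog '[-245,10,-30,0,0,0, -245,10,-30,0,0,0, -245,10,-30,0,0,0, -245,10,-30,0,0,0, -245,10,-30,0,0,0]'; python3 -m jog '[-32,27,0,0,0,0, -32,27,0,0,0,0, -32,27,0,0,0,0]'
python3 - <<'E'
from go import *
look("n_wrist","wrist"); print("TOP");look()
print(r.get_state()['tcp_pos'])
E
```

```text
t: 29.5
tcp_pos: [0.4818, 0.0406, 0.1919]
tool_rot: [[-0.101, -0.002, 0.995], [-0.995, 0.0, -0.101], [0.0, -1.0, -0.002]]
wrist_force: [0.9, 0.9, -0.3]
gripper_width: 0.0751
t: 30.0
tcp_pos: [0.4767, 0.287, 0.1816]
tool_rot: [[-0.101, -0.001, 0.995], [-0.995, -0.001, -0.101], [0.001, -1.0, -0.001]]
wrist_force: [0.6, -0.3, 0.0]
gripper_width: 0.0752
t: 30.3
tcp_pos: [0.4804, 0.3161, 0.1544]
tool_rot: [[-0.101, -0.002, 0.995], [-0.995, -0.002, -0.101], [0.002, -1.0, -0.002]]
wrist_force: [-0.6, -0.3, 0.2]
gripper_width: 0.0752
wrist orange [279. 215.] 3006 [0.4799 0.3158 0.0678] shelf [-0.107  0.532] rel@z [ -0.3 120.3  -1. ]
TOP
top green [273. 148.] 268 [0.7556 0.0197 0.1168] shelf [0.197 0.265] rel@z [265.6 121.1 303.4]
top green [323. 209.] 220 [ 0.5917 -0.1058  0.1182] shelf [0.047 0.124] rel@z [407.4 121.2 153.4]
top green [344. 211.] 220 [ 0.5856 -0.1599  0.1185] shelf [0.046 0.069] rel@z [461.8 121.2 152.9]
top green [364. 213.] 220 [ 0.581  -0.2113  0.1181] shelf [0.047 0.018] rel@z [513.4 121.3 153.6]
top green [385. 214.] 215 [ 0.5774 -0.2645  0.1184] shelf [ 0.049 -0.035] rel@z [566.7 121.3 155.5]
top orange [321. 248.] 239 [ 0.4907 -0.0984  0.1183] shelf [-0.054  0.121] rel@z [410.4 121.2  52.1]
top orange [342. 249.] 233 [ 0.4881 -0.1522  0.1184] shelf [-0.051  0.067] rel@z [464.2 121.2  55.1]
top orange [364. 251.] 240 [ 0.4827 -0.2056  0.1182] shelf [-0.051  0.014] rel@z [517.9 121.3  55.3]
top orange [162. 256.] 213 [0.48   0.3137 0.0683] shelf [-0.107  0.53 ] rel@z [  1.7 120.8  -1.1]
[0.4812 0.3153 0.1558]
```

View pics/n_wrist.png

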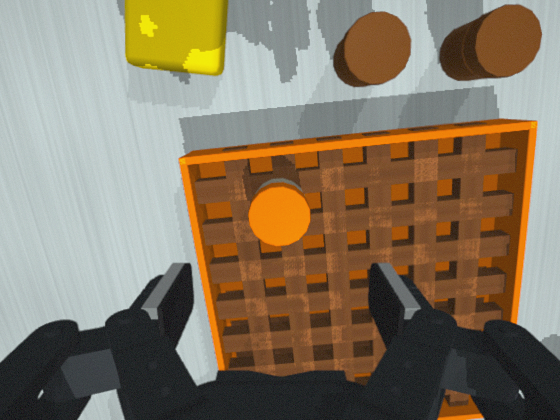

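```bash
python3 -m jog '[0,50,-1,0,0,0, 0,95,-1,0,0,0, 0,117,-1,0,0,0, 0,124,-1,0,0,0, 0,124,-1,0,0,0]'; python3 -m jog '[0,0,0,0,0,0, 0,0,0,0,0,0, 0,0,0,0,0,0, 0,0,0,0,0,0]' 0 60; python3 -m jog '[0,0,0,0,0,0, 0,-20,0,0,0,0, 0,-70,0,0,0,0, 0,-120,0,0,0,0, 0,-160,0,0,0,0]'; python3 -m jog '[220,0,20,0,0,0, 220,0,20,0,0,0, 220,0,20,0,0,0, 220,0,20,0,0,0, 220,0,20,0,0,0]';python3 -m jog '[220,0,20,0,0,0, 220,0,20,0,0,0, 220,0,20,0,0,0, 220,0,20,0,0,0, 220,0,20,0,0,0]'; python3 -m jog '[129,0,15,0,0,0, 129,0,15,0,0,0, 129,0,15,0,0,0, 129,0,15,0,0,0, 129,0,15,0,0,0]'; python3 -m jog '[0,0,0,0,0,0]'
python3 - <<'E'
from go import *
P=wo(-.051,-.037); print(P,rel([P[0],P[1],.081]),r.get_state()['t'])
E
```

```text
t: 30.9
tcp_pos: [0.4803, 0.3159, 0.0321]
tool_rot: [[-0.103, -0.0, 0.995], [-0.995, -0.0, -0.103], [0.0, -1.0, -0.0]]
wrist_force: [0.3, 0.8, 0.2]
gripper_width: 0.0752
t: 31.3
tcp_pos: [0.4805, 0.317, 0.0333]
tool_rot: [[-0.102, 0.002, 0.995], [-0.995, 0.001, -0.102], [-0.001, -1.0, 0.002]]
wrist_force: [-2.5, -1.1, 14.4]
gripper_width: 0.0409
t: 31.8
tcp_pos: [0.4801, 0.3166, 0.1953]
tool_rot: [[-0.102, 0.002, 0.995], [-0.995, 0.001, -0.102], [-0.001, -1.0, 0.002]]
wrist_force: [-0.7, 0.9, -1.1]
gripper_width: 0.0407
t: 32.3
tcp_pos: [0.4772, 0.0914, 0.1929]
tool_rot: [[-0.106, 0.001, 0.994], [-0.994, -0.001, -0.106], [0.001, -1.0, 0.001]]
wrist_force: [1.9, 1.1, -2.0]
gripper_width: 0.0408
t: 32.8
tcp_pos: [0.4742, -0.1298, 0.1927]
tool_rot: [[-0.107, 0.001, 0.994], [-0.994, -0.002, -0.107], [0.002, -1.0, 0.001]]
wrist_force: [0.7, 0.8, -0.5]
gripper_width: 0.0404
t: 33.3
tcp_pos: [0.4765, -0.2551, 0.1922]
tool_rot: [[-0.103, 0.0, 0.995], [-0.995, -0.0, -0.103], [-0.0, -1.0, 0.0]]
wrist_force: [-0.1, 0.7, -0.8]
gripper_width: 0.0402
t: 33.4
tcp_pos: [0.4769, -0.2539, 0.1922]
tool_rot: [[-0.101, 0.0, 0.995], [-0.995, 0.0, -0.101], [-0.0, -1.0, 0.0]]
wrist_force: [-0.9, -0.6, -1.1]
gripper_width: 0.0404
[ 0.4779 -0.256 ] [  2.  111.2   1.2] 33.4
```

```bash
python3 -m jog '[2,45,1,0,0,0, 2,80,1,0,0,0, 2,100,1,0,0,0, 2,108,1,0,0,0, 2,108.5,1,0,0,0]'; python3 -m jog '[0,0,0,0,0,0, 0,0,0,0,0,0]';  python3 -m jog '[0,0,0,0,0,0, 0,0,0,0,0,0, 0,0,0,0,0,0]' 0.75;python3 -m jog '[0,-20,0,0,0,0, 0,-60,0,0,0,0, 0,-110,0,0,0,0, 0,-110,0,0,0,0, 0,-110,0,0,0,0]'
python3 - <<'E'
from go import *
look("o_wrist","wrist"); print("TOP");look("o_top")
c,p,d=grab("top")
for b in blobs("top","blue",c,p,d,(.06,.1),10): print(b)
E
```

```text
t: 33.9
tcp_pos: [0.4776, -0.2563, 0.0833]
tool_rot: [[-0.101, -0.001, 0.995], [-0.995, 0.0, -0.101], [-0.0, -1.0, -0.001]]
wrist_force: [0.1, 0.3, -0.8]
gripper_width: 0.041
t: 34.1
tcp_pos: [0.478, -0.2569, 0.0841]
tool_rot: [[-0.101, 0.001, 0.995], [-0.995, -0.001, -0.101], [0.0, -1.0, 0.001]]
wrist_force: [-0.0, -0.0, -1.5]
gripper_width: 0.0409
t: 34.4
tcp_pos: [0.4776, -0.2571, 0.0836]
tool_rot: [[-0.102, 0.0, 0.995], [-0.995, -0.0, -0.102], [0.0, -1.0, 0.0]]
wrist_force: [-0.2, -0.3, -0.1]
gripper_width: 0.0642
t: 34.9
tcp_pos: [0.4778, -0.2571, 0.1942]
tool_rot: [[-0.102, 0.002, 0.995], [-0.995, -0.001, -0.102], [0.001, -1.0, 0.002]]
wrist_force: [-0.2, 0.9, -0.3]
gripper_width: 0.0641
wrist green [445.  45.] 4936 [ 0.5853 -0.1608  0.1176] shelf [0.046 0.068] rel@z [-106.5  158.2   97.6]
wrist green [437. 133.] 4096 [ 0.5809 -0.2112  0.1174] shelf [0.047 0.018] rel@z [-56.  158.2  98.4]
wrist green [429. 212.] 3509 [ 0.5769 -0.2629  0.1173] shelf [ 0.048 -0.034] rel@z [ -4.1 158.2  99.6]
wrist orange [281.  46.] 4609 [ 0.4895 -0.1524  0.1179] shelf [-0.05   0.067] rel@z [-105
[... 556 characters left out ...]
[ 0.5809 -0.2114  0.118 ] shelf [0.047 0.018] rel@z [-55.7 157.6  98.7]
top green [385. 214.] 207 [ 0.5777 -0.2638  0.1183] shelf [ 0.049 -0.035] rel@z [ -3.3 157.6 100.8]
top orange [125. 230.] 60 [0.5506 0.4154 0.0617] shelf [-0.046  0.638] rel@z [-676.1  157.9    4.8]
top orange [321. 248.] 233 [ 0.4911 -0.098   0.1181] shelf [-0.054  0.121] rel@z [-159.3  157.7   -2.2]
top orange [342. 249.] 228 [ 0.488  -0.1517  0.1185] shelf [-0.051  0.068] rel@z [-105.6  157.7    0.2]
top orange [364. 251.] 239 [ 0.4824 -0.2054  0.1183] shelf [-0.052  0.014] rel@z [-51.6 157.7   0.1]
(array([280.3136, 249.5508]), np.int32(118), array([269, 240,  23,  23], dtype=int32), array([0.493 , 0.0038, 0.0817]))
```

View pics/o_wrist.png

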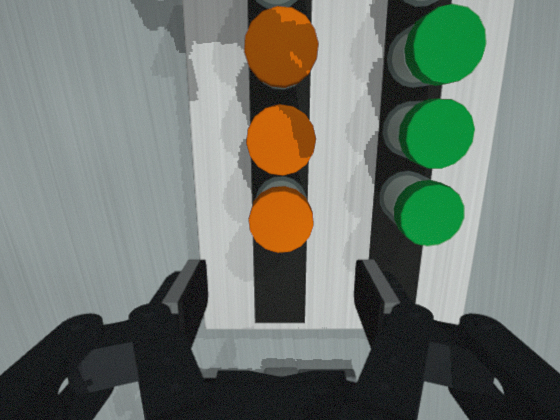

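View pics/o_top.png

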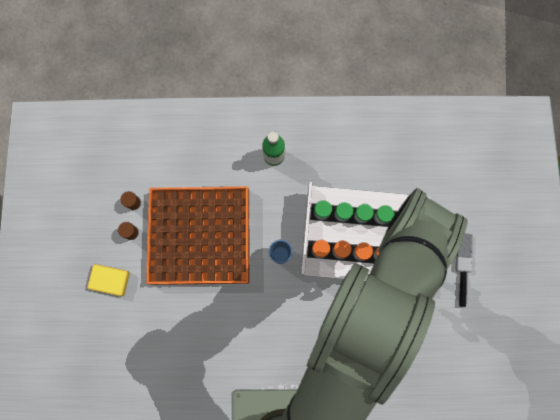

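```bash
python3 go.py .49,.004,.19
```

```text
35.05 [[-260.8, 2.6, -13.8]]
```

```bash
python3 -m jog '[-200,0,-11,0,0,0, -200,0,-11,0,0,0, -200,0,-11,0,0,0, -200,0,-11,0,0,0, -200,0,-11,0,0,0]' 1;python3 -m jog '[-61,0,-3,0,0,0, -61,0,-3,0,0,0, -61,0,-3,0,0,0, -61,0,-3,0,0,0, -61,0,-3,0,0,0]'
python3 - <<'E'
from go import *
for n in("wrist","top"):
    c,p,d=grab(n,"p_"+n)
    vv,uu=np.indices(d.shape);W=world(c,np.c_[uu.ravel(),vv.ravel()],d.ravel())
    m=(W[:,2]>.078)&(W[:,2]<.09)&(abs(W[:,0]-.49)<.05)&(abs(W[:,1]-.004)<.05)&(d.ravel()>0)
    Q=W[m]
    A=np.c_[2*Q[:,:2],np.ones(len(Q))];s=np.linalg.lstsq(A,(Q[:,:2]**2).sum(1),rcond=None)[0]
    e=cv2.minEnclosingCircle((Q[:,:2]*1000).astype(np.float32))
    print(n,len(Q),s[:2],np.sqrt(s[2]+s[:2]@s[:2]),e,np.median(Q[:,2]),rel([s[0],s[1],.036]))
print(r.get_state()['tcp_pos'])
E
```

```text
t: 35.55
tcp_pos: [0.4869, -0.0502, 0.1924]
tool_rot: [[-0.093, -0.002, 0.996], [-0.996, 0.003, -0.093], [-0.003, -1.0, -0.002]]
wrist_force: [0.7, -1.0, 0.3]
gripper_width: 0.0855
t: 36.05
tcp_pos: [0.49, 0.0027, 0.1931]
tool_rot: [[-0.103, -0.001, 0.995], [-0.995, -0.001, -0.103], [0.001, -1.0, -0.0]]
wrist_force: [0.9, 0.8, 0.1]
gripper_width: 0.0852
wrist 1536 [0.4884 0.0045] 0.02833702581126885 ((488.3122253417969, 3.862419843673706), 30.93707275390625) 0.08447944262393872 [ -1.6 157.2  -1.8]
top 0 [0. 0.] 0.0 ((0.0, 0.0), 0.0) nan [  53.5  157.3 -487.1]
[0.4901 0.003  0.1932]
  return _methods._mean(a, axis=axis, dtype=dtype,
  ret = ret.dtype.type(ret / rcount)
```

View pics/p_wrist.png

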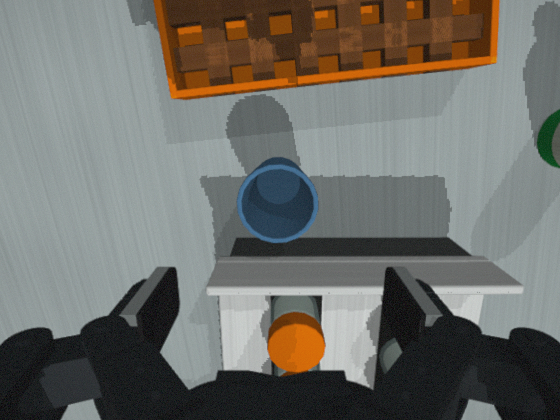

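```bash
python3 -m jog '[-1.5,40,-2,0,0,0, -1.5,80,-2,0,0,0, -1.5,120,-2,0,0,0, -1.5,147,-2,0,0,0, -1.5,155,-2,0,0,0]'; python3 -m jog '[0,0,0,0,0,0, 0,0,0,0,0,0, 0,0,0,0,0,0, 0,0,0,0,0,0, 0,0,0,0,0,0]' 0 60; python3 -m jog '[0,-5,0,0,0,0, 0,-30,0,0,0,0, 0,-80,0,0,0,0, 0,-125,0,0,0,0, 0,-125,0,0,0,0]'; python3 go.py .532,.215,.163
```

```text
t: 36.65
tcp_pos: [0.4873, 0.005, 0.0361]
tool_rot: [[-0.103, -0.003, 0.995], [-0.995, -0.0, -0.103], [0.001, -1.0, -0.003]]
wrist_force: [-0.4, 0.1, -0.1]
gripper_width: 0.0857
t: 37.15
tcp_pos: [0.4887, 0.0056, 0.0399]
tool_rot: [[-0.102, 0.002, 0.995], [-0.995, -0.0, -0.102], [-0.0, -1.0, 0.002]]
wrist_force: [-2.7, -0.4, 10.5]
gripper_width: 0.0589
t: 37.65
tcp_pos: [0.4901, 0.0057, 0.1689]
tool_rot: [[-0.102, 0.008, 0.995], [-0.995, 0.0, -0.102], [-0.001, -1.0, 0.008]]
wrist_force: [0.4, 1.3, -2.8]
gripper_width: 0.0588
37.65 [[-212.5, 6.4, 20.3]]
```

```bash
python3 -m jog '[-218,0,25,0,0,0, -218,0,25,0,0,0, -218,0,25,0,0,0, -218,0,25,0,0,0, -218,0,25,0,0,0]';python3 -m jog '[0,0,0,0,0,0, 0,0,0,0,0,0, 0,0,0,0,0,0]'
python3 - <<'E'
from go import *
grab("wrist","q_wrist")
print(rel([.537,.221,.051]),r.get_state()['tcp_pos'])
E
```

```text
t: 38.15
tcp_pos: [0.5349, 0.2254, 0.1636]
tool_rot: [[-0.097, 0.0, 0.995], [-0.995, 0.002, -0.097], [-0.002, -1.0, 0.0]]
wrist_force: [-0.3, -0.6, -1.0]
gripper_width: 0.059
t: 38.45
tcp_pos: [0.5354, 0.219, 0.1637]
tool_rot: [[-0.103, 0.0, 0.995], [-0.995, -0.0, -0.103], [0.0, -1.0, 0.0]]
wrist_force: [-0.3, 0.3, -1.0]
gripper_width: 0.0592
[ -2.1 112.7   1.3] [0.5354 0.219  0.1637]
```

View pics/q_wrist.png

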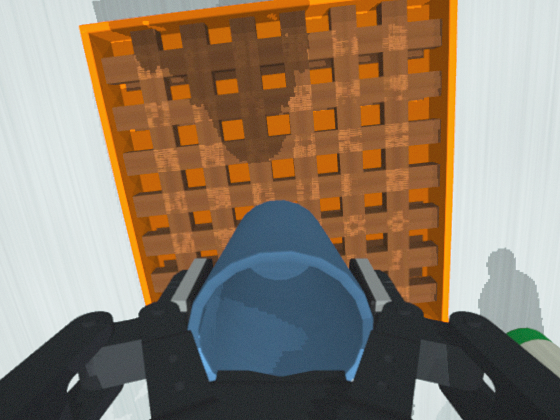

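Cup is held upright over the empty rack floor. Lower and release.

```bash
python3 -m jog '[-2,45,0,0,0,0, -2,85,0,0,0,0, -2,104,0,0,0,0, -2,111,0,0,0,0, -2,112.5,0,0,0,0]'; python3 -m jog '[0,0,0,0,0,0, 0,1,0,0,0,0]'; python3 -m jog '[0,0,0,0,0,0, 0,0,0,0,0,0, 0,0,0,0,0,0]' 1; python3 -m jog '[0,-20,0,0,0,0, 0,-60,0,0,0,0, 0,-110,0,0,0,0, 0,-150,0,0,0,0, 0,-150,0,0,0,0]'
```

```text
t: 39.0
tcp_pos: [0.5357, 0.2214, 0.0509]
tool_rot: [[-0.103, -0.0, 0.995], [-0.995, -0.0, -0.103], [0.0, -1.0, -0.0]]
wrist_force: [-0.7, 0.0, -1.5]
gripper_width: 0.059
t: 39.2
tcp_pos: [0.5361, 0.2222, 0.051]
tool_rot: [[-0.102, 0.002, 0.995], [-0.995, 0.001, -0.102], [-0.001, -1.0, 0.002]]
wrist_force: [-0.3, -0.3, -1.9]
gripper_width: 0.0589
t: 39.5
tcp_pos: [0.5357, 0.2221, 0.0501]
tool_rot: [[-0.102, 0.0, 0.995], [-0.995, 0.0, -0.102], [-0.0, -1.0, 0.0]]
wrist_force: [-0.1, 0.2, 0.9]
gripper_width: 0.0854
t: 40.0
tcp_pos: [0.5372, 0.2224, 0.2048]
tool_rot: [[-0.102, 0.007, 0.995], [-0.995, 0.003, -0.102], [-0.003, -1.0, 0.006]]
wrist_force: [0.5, -0.6, -0.8]
gripper_width: 0.0852
```

```bash
python3 -m jog '[-120,-30,-140,0,0,0, -120,-30,-140,0,0,0, -120,-30,-140,0,0,0, -120,-30,-140,0,0,0, -120,-30,-140,0,0,0]'; python3 -m jog '[-80,0,-100,0,0,0, -80,0,-100,0,0,0, -80,0,-100,0,0,0, -80,0,-100,0,0,0]';  python3 - <<'E'
from go import *
look("r_top");
for n in("top","side"):
    c,p,d=grab(n,"s_"+n)
    vv,uu=np.indices(d.shape);W=world(c,np.c_[uu.ravel(),vv.ravel()],d.ravel())
    m=(W[:,2]>.086)&(W[:,2]<.105)&(abs(W[:,0]-.537)<.07)&(abs(W[:,1]-.22)<.07)&(d.ravel()>0)
    Q=W[m]
    if len(Q)>10: print(n,len(Q),cv2.minEnclosingCircle((Q[:,:2]*1000).astype(np.float32)),np.median(Q[:,2]),Q[:,2].max())
c,p,d=grab("top")
for b in blobs("top","yellow",c,p,d,None,60): print(b[3])
E
```

```text
t: 40.5
tcp_pos: [0.4049, 0.3597, 0.2301]
tool_rot: [[-0.095, -0.001, 0.995], [-0.995, 0.002, -0.095], [-0.002, -1.0, -0.001]]
wrist_force: [0.3, -0.6, -0.2]
gripper_width: 0.0852
t: 40.9
tcp_pos: [0.3142, 0.4479, 0.2293]
tool_rot: [[-0.097, -0.002, 0.995], [-0.995, 0.0, -0.097], [-0.0, -1.0, -0.002]]
wrist_force: [0.8, -0.3, 0.1]
gripper_width: 0.0852
top green [273. 148.] 271 [0.7555 0.0199 0.1167] shelf [0.197 0.265] rel@z [380.4 194.5 479.5]
top green [323. 209.] 222 [ 0.5916 -0.1058  0.1184] shelf [0.047 0.124] rel@z [521.7 194.6 328.9]
top green [344. 211.] 220 [ 0.5859 -0.16    0.1182] shelf [0.047 0.069] rel@z [576.3 194.6 328.6]
top green [364. 213.] 219 [ 0.5813 -0.2113  0.1178] shelf [0.047 0.018] rel@z [627.8 194.7 329.1]
top green [385. 214.] 216 [ 0.5773 -0.2648  0.1176] shelf [ 0.049 -0.036] rel@z [681.4 194.7 330.5]
top orange [321. 248.] 237 [ 0.4907 -0.0982  0.118 ] shelf [-0.054  0.121] rel@z [524.2 194.6 227.7]
top orange [342. 249.] 235 [ 0.4883 -0.1519  0.1185] shelf [-0.051  0.068] rel@z [577.9 194.7 230.7]
top orange [364. 251.] 242 [ 0.4828 -0.2054  0.1183] shelf [-0.051  0.014] rel@z [631.7 194.7 230.5]
top orange [384. 253.] 235 [ 0.4774 -0.258   0.1181] shelf [-0.051 -0.039] rel@z [684.5 194.7 230.4]
top 133 ((535.8743286132812, 221.5319366455078), 31.030900955200195) 0.09489073624560618 0.10309008002422226
[0.4213 0.4679 0.0304]
```

View pics/r_top.png

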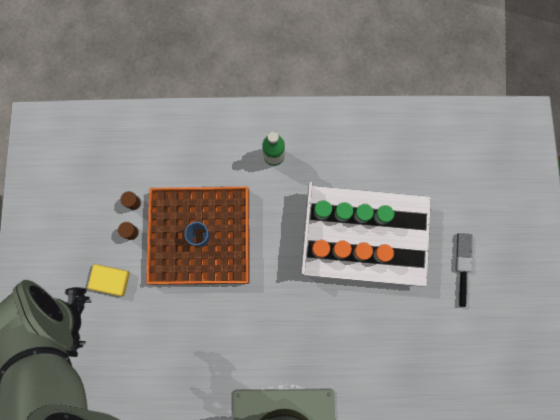

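View pics/s_side.png

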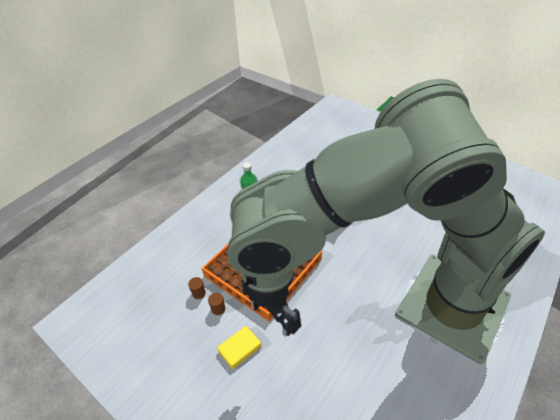

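```bash
python3 -m jog '[0,0,0,0,0,0, 0,0,0,0,0,0, 0,0,0,0,0,0]'
python3 - <<'E'
from go import *
look()
print(r.job_done())
E
```

```text
t: 41.4
tcp_pos: [0.3176, 0.4451, 0.2298]
tool_rot: [[-0.103, 0.0, 0.995], [-0.995, -0.0, -0.103], [0.0, -1.0, 0.0]]
wrist_force: [-0.6, -0.3, 0.8]
gripper_width: 0.0852
top green [273. 148.] 271 [0.7557 0.02   0.1164] shelf [0.198 0.266] rel@z [378.2 194.8 479.5]
top green [323. 209.] 223 [ 0.5916 -0.1057  0.1183] shelf [0.047 0.124] rel@z [520.  194.8 329.1]
top green [344. 211.] 219 [ 0.5859 -0.1599  0.1184] shelf [0.047 0.069] rel@z [574.5 194.8 328.9]
top green [364. 213.] 218 [ 0.581  -0.2112  0.1183] shelf [0.047 0.018] rel@z [626.  194.8 329.3]
top green [385. 214.] 216 [ 0.5773 -0.2647  0.1181] shelf [ 0.049 -0.036] rel@z [679.6 194.8 331.1]
top orange [321. 248.] 236 [ 0.4907 -0.0983  0.118 ] shelf [-0.054  0.121] rel@z [523.  194.8 227.9]
top orange [342. 249.] 234 [ 0.4883 -0.1519  0.1182] shelf [-0.051  0.068] rel@z [576.5 194.8 231. ]
top orange [364. 251.] 240 [ 0.4828 -0.2055  0.1179] shelf [-0.051  0.014] rel@z [630.4 194.8 231.1]
top orange [385. 253.] 237 [ 0.4774 -0.2586  0.1179] shelf [-0.051 -0.04 ] rel@z [683.8 194.8 231.1]
the job is handed in; nothing more can be done
None
```

All six clean jars that were in the rack (three green, three orange) now stand on the shelf behind the first jar of their colour. After the rack was empty I stood the blue cup upright on its floor. I handed the job in at about 41 s of the 210 s allowed.

**Rows, from the last top view:**
- **Line:** lid centres are at shelf x of about +48 mm (green) and −52 mm (orange), within 4 mm of the strip middles.
- **Distances:** the jars sit about 54, 107 and 160 mm from the first jar in both rows. All lid tops are level at about 118 mm.
- **First jars:** both first jars measure where they were at the start.

**Cup:** its rim is level at about 95 mm, which puts its base on the rack floor. It is within about 6 mm of the rack centre.

**Other objects:** the soap and sponge measure unchanged, and in the pictures the brush and the brown look-alikes look unmoved. I did not see the random knock on a jar happen.

**Weak points:**
- The first green jar was pressed on the shelf with about 37 N at the wrist when I re-placed it 7 mm farther along its row. That is below the 40 N limit, and later placings were lighter.
- The top and wrist cameras disagreed by about 2–3 mm on positions, within tolerance.
- The arm blocked the side camera's view of the cup and shelf, so the final check rests on the top view.

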